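# Pack the sketching caddy

## Robot

A 7-joint arm with a two-finger parallel gripper is mounted at the origin on a cart in front of the work surface, level with it; the furniture and walls round the work are solid. World frame = base frame: x ahead of the robot, y to its left, z up, the work surface at z = 0. Lengths are in mm, angles in rad, forces in N, time in s.
With the tool pointing down it reaches from about 425 to 825 mm from the base axis. Payload 3.6 kg.
Tool frame: the origin (TCP) lies midway between the tips of the shut fingers; the grasp point (between the pads) lies 19 mm behind it (env.grasp_offset is the distance from the TCP to the grasp point, in mm); z points along the fingers, y is the direction in which the jaws open and shut (so a half turn about z gives the same grasp; the last joint's range is limited). The gripper opens to 93 mm and grips with 3 to 60 N. Pads are 15 mm wide; open, the fingers measure 128 mm over their backs; the gripper's body (75 mm by 188 mm) begins 65 mm behind the grasp point.
Start: joints at [-1.359, 0.615, -0.013, 1.423, 0.008, 1.103, -0.04], TCP at [153.085, 631.686, 218.64] pointing down, gripper open.
Joint ranges: [-3.12, 3.12], [-0.3, 2.06], [-1.34, 1.32], [0.26, 2.42], [-1.36, 4.5], [0.01, 1.98], [-2.84, 2.84]. Speed limits (rad/s): [2.79, 2.79, 3.14, 3.14, 3.14, 3.14, 3.14].

## Interface

Orientations are given as a unit quaternion [w, x, y, z].
In Python, from rig import env gives the robot as it stands.
- The arm moves only by the tool servo_tool, never from a script. Its argument "moves" is a list that holds one entry, the list of rows, each a list of 6 numbers: the shift along the world's x, y, z in cm, then the turn, a rotation vector about the world's x, y, z in rad. A call has 1 to 5 rows; each row shifts and turns the commanded pose from where the row before left it; what a row does not reach is not made up. A row lasts 1/12 s, in which the tool goes at most 41.7 mm and 7.16 degrees, less where a joint would pass 70% of its speed; a pose out of reach is approached as far as the arm can. A call with a gripper value outside its range is refused whole. "grip" is the finger opening in cm, from 0 to 9.3, set as the call begins (left out, the last holds). The fingers move at their own pace and stop on an object; the grip force is fixed at half the most. Time passes only in rows, so rows that do not move let the fingers close. It gives the time, the measured TCP pose, the force and the opening at its end, in the units of the state.
- env.sense(): the state, without advancing time (a new reading comes with each control period).
- env.grab_frame(name): name is "side" or "top" or "wrist"; returns the picture (480x640x3 uint8, red, green, blue); there is no depth.
- env.camera_info(name): a dict with "mtx" (3x3 intrinsics, pixels), "D" ([k1, k2, p1, p2, k3] as OpenCV has them; the pictures are not rectified), "pose" (4x4, takes a point from camera to world coordinates). Camera axes: x right, y down, z forward; pixel columns grow to the right and rows downward; lengths in mm; the calibration is good to about 2 mm. A picture is of the moment at which its call begins: read the wrist's pose just before it. camera_info takes no time and is no camera call; for the wrist camera it gives the pose at the moment of the call.
- env.job_done(): hands the job in, once; it reports no verdict.
The state is a dict: "time": time; "joints": joint angles; "joint_vel": joint speeds; "joint_efforts": joint torques, N m; "tool_pos": TCP position; "tool_rot": TCP orientation; "force": force on the tool from outside, world axes, zero at the start; "moment": the same for the moment, N m; "gripper_width": finger opening in mm.
Only numpy, scipy, OpenCV 4.12 (cv2) and the standard library are available. Lean on these libraries where they do the work, as an engineer would, in place of code of your own. Each camera call takes 0.05 s, during which the arm holds its last target.

## Task

Pack the sketching caddy for the class: the square pot of blue ink upright in the square well, the black-capped marker lying in the cradle, and the roll of masking tape lying near the caddy flat on the spindle. The cyan cloth tape that somebody left on that spindle belongs on the dark wooden tape stand: move it there. The blue-capped marker and the round brown varnish pot do not belong in the caddy: leave them where they are, and keep the ink pot upright all the while.

Things in the scene. Friction and masses are not known exactly. Their poses are not given: they have to be found in the camera images.
- tape_insert: light grey caddy insert with a dark seat and an aluminium spindle, at the start under the cyan tape. Origin: centre of its underside, 6 mm above the table; z up; base plate 142 (x) x 88 (y) x 8 mm. On its axis: a round seat 52 mm wide, flat top 22 mm above the origin (a seated roll's underside), and a post 24 mm wide at the seat, narrowing from 34 mm up to a 12 mm tip at 52 mm.
- ink_insert: light grey caddy insert with a dark square well, open above. Origin: centre of its underside, 6 mm above the table; z up; base plate 142 (x) x 88 (y) x 8 mm. Well centred on the origin, 68 x 68 mm inside, sides along x and y, walls 8 mm thick, floor 8 mm and rim 26 mm above the origin. The caddy: a fixed low wooden tray, three inserts side by side in any order, rim level with their bases.
- marker_insert: light grey caddy insert, dark cradle for a marker. Origin: centre of its underside, 6 mm above the table; z up; base plate 142 (x) x 88 (y) x 8 mm. Saddles 16 mm long at x = +38 and -38 mm; the marker lies along x over both (either way round), middle above the origin, underside 20 mm above it. Cheeks flare from about 20 mm apart to 42 mm at 35 mm above the origin.
- tape_stand: round dark wooden stand with a brass post, fixed. Origin: centre of its underside on the table, z up. Disc 96 mm wide, 12 mm high; round seat 52 mm wide, flat top 26 mm above the origin (a seated roll's underside); post 24 mm wide at the seat, narrowing from 38 mm up to a 12 mm tip at 56 mm.
- cyan_tape: roll of cyan cloth tape, flat on the caddy's spindle at the start, 66 mm wide, 24 mm high, 38 mm hole through it. Origin: centre of its underside; z is its axis.
- masking_tape: roll of cream-beige masking tape, flat on the table near the caddy (not the roll at the far left edge of the table, which is out of reach), 66 mm wide, 24 mm high, 38 mm hole through it. Origin: centre of its underside; z is its axis.
- ink_pot: square glass pot of blue-grey ink with a black round cap, standing on the table. Body 54 x 54 mm (sides along its x and y), narrowing at the shoulders to 44 mm height; cap 36 mm wide from 44 to 60 mm. About 0.14 kg. Origin: centre of its underside, z up.
- marker_black: white felt marker with a black cap, lying on the table, round, 16 mm thick, 127 mm long along its y axis. Origin: under its middle, on the table; z up.
- marker_blue: white felt marker with a blue cap, lying on the table, same size and axes as the black one. It stays where it lies.
- varnish_pot: round brown pot of varnish with a pale band and a black cap, 54 mm wide, 60 mm high. Origin: centre of its underside. It stays where it stands.
Things that resemble listed ones, but are neither listed nor needed, are in the scene too. What is shaped like the masking_tape but pink or red is not meant.

How it is judged:
By the outcome, as a careful person would: the job done as asked, in the order asked, and still so for the second after the job is handed in, with the robot touching nothing.
It also fails if it takes over 93 s, if anything falls off the work surface, if the arm or the gripper's body presses on something with over 40 N, if the wrist force passes 120 N, or if a joint passes its speed limit or range.

## Working session

There is one attempt and no reset: what is moved stays moved. The work goes in short steps, Python scripts to look and compute and a tool call to move; the robot and the scene stay as the last step left them, time stands still between calls to the robot, and variables do not carry over. Pictures are saved under pics/ and viewed, and the job is handed in when it is done.

Besides the shell and the picture viewer there is one more tool, called after "Request:" by a JSON object that holds its "name" and its "arguments". servo_tool: Moves the arm, as the interface text tells. Its arguments: {"type":"object","properties":{"moves":{"type":"array","items":{"type":"array","items":{"type":"array","items":{"type":"number"}}}},"grip":{"type":"number"}},"required":["moves"]}

```bash
ls; mkdir -p pics
python3 - <<'E'
from rig import env
import cv2
s=env.sense();print(s['time'],s['tool_pos'],s['tool_rot'],s['gripper_width'])
for n in ['side','top','wrist']:
    cv2.imwrite(f'pics/{n}0.png',env.grab_frame(n)[:,:,::-1])
    i=env.camera_info(n);print(n,i['mtx'].round(1).tolist() if hasattr(i['mtx'],'round') else i['mtx'],i['D']);print(i['pose'])
E
```

```text
pics
0.0 [152.92607721 630.94634806 217.50587545] [-1.25205213e-04  1.18600648e-01  9.92941234e-01 -1.25570863e-03] 93.0054793044443
side [[624.5, 0.0, 314.0], [0.0, 624.5, 248.3], [0.0, 0.0, 1.0]] [-0.0272032  0.         0.         0.         0.       ]
[[ 6.11401080e-01 -6.72575908e-01  4.16929690e-01  2.47100581e+00]
 [-7.91193302e-01 -5.29031195e-01  3.06821044e-01 -3.87490298e+02]
 [ 1.42083699e-02 -5.17462696e-01 -8.55587798e-01  1.25325952e+03]
 [ 0.00000000e+00  0.00000000e+00  0.00000000e+00  1.00000000e+00]]
top [[463.5, 0.0, 331.8], [0.0, 463.5, 236.2], [0.0, 0.0, 1.0]] [0.00470444 0.         0.         0.         0.        ]
[[ 5.88314844e-03 -9.93579732e-01  1.12980994e-01  4.67002413e+02]
 [-9.99943019e-01 -6.85168163e-03 -8.18614492e-03  3.83487207e+01]
 [ 8.90769747e-03 -1.12926396e-01 -9.93563426e-01  1.09000025e+03]
 [ 0.00000000e+00  0.00000000e+00  0.00000000e+00  1.00000000e+00]]
wrist [[412.0, 0.0, 320.0], [0.0, 412.0, 241.0], [0.0, 0.0, 1.0]] [0.0307067 0.        0.        0.        0.       ]
[[ 2.35405509e-01  9.28211249e-01  2.88111305e-01  7.30127305e+01]
 [ 9.71896410e-01 -2.24436465e-01 -7.10326789e-02  6.51169360e+02]
 [-1.27064871e-03  2.96735827e-01 -9.54958761e-01  3.83732626e+02]
 [ 0.00000000e+00  0.00000000e+00  0.00000000e+00  1.00000000e+00]]
```

View pics/side0.png

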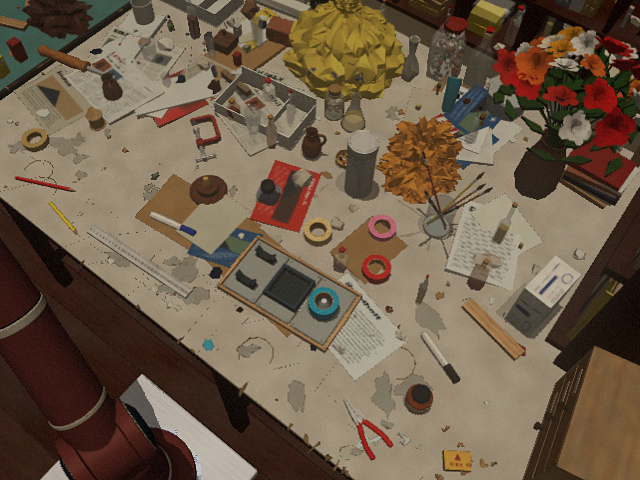

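View pics/top0.png

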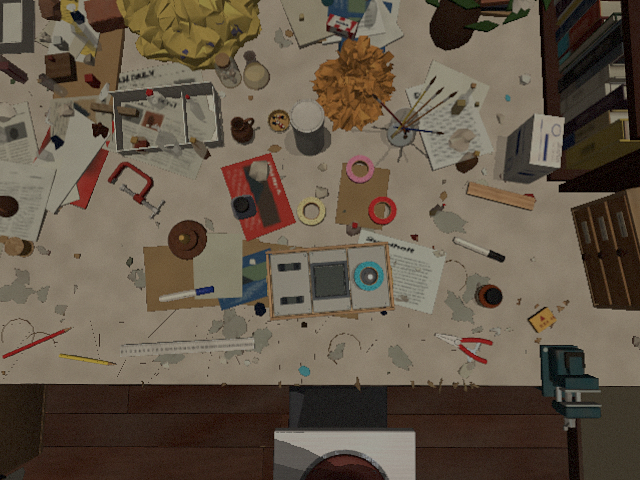

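View pics/wrist0.png

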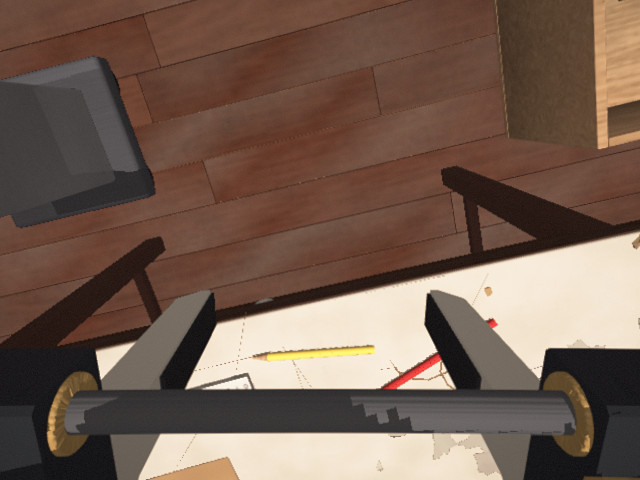

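```bash
cat > h.py <<'E'
import numpy as np,cv2
def ray(i,uv):
    K=np.array(i['mtx']);D=np.array(i['D']);P=np.array(i['pose'])
    p=cv2.undistortPoints(np.array(uv,float).reshape(-1,1,2),K,D).reshape(-1,2)
    d=np.c_[p,np.ones(len(p))]@P[:3,:3].T
    return P[:3,3],d
def plane(i,uv,z):
    o,d=ray(i,uv);return (o+d*((z-o[2])/d[:,2])[:,None])
def tri(i1,uv1,i2,uv2):
    o1,d1=ray(i1,[uv1]);o2,d2=ray(i2,[uv2]);d1=d1[0];d2=d2[0]
    A=np.c_[d1,-d2];t=np.linalg.lstsq(A,o2-o1,rcond=None)[0]
    a=o1+d1*t[0];b=o2+d2*t[1];return (a+b)/2,np.linalg.norm(a-b)
E
python3 - <<'E'
import cv2
t=cv2.imread('pics/top0.png');s=cv2.imread('pics/side0.png')
cv2.imwrite('pics/tc1.png',cv2.resize(t[180:330,140:340],None,fx=4,fy=4,interpolation=cv2.INTER_CUBIC))
cv2.imwrite('pics/tc2.png',cv2.resize(t[140:340,320:560],None,fx=3.3,fy=3,interpolation=cv2.INTER_CUBIC)[:, :800])
cv2.imwrite('pics/sc1.png',cv2.resize(s[150:350,130:390],None,fx=3,fy=3,interpolation=cv2.INTER_CUBIC))
E
```

```text
(no output)
```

View pics/tc1.png

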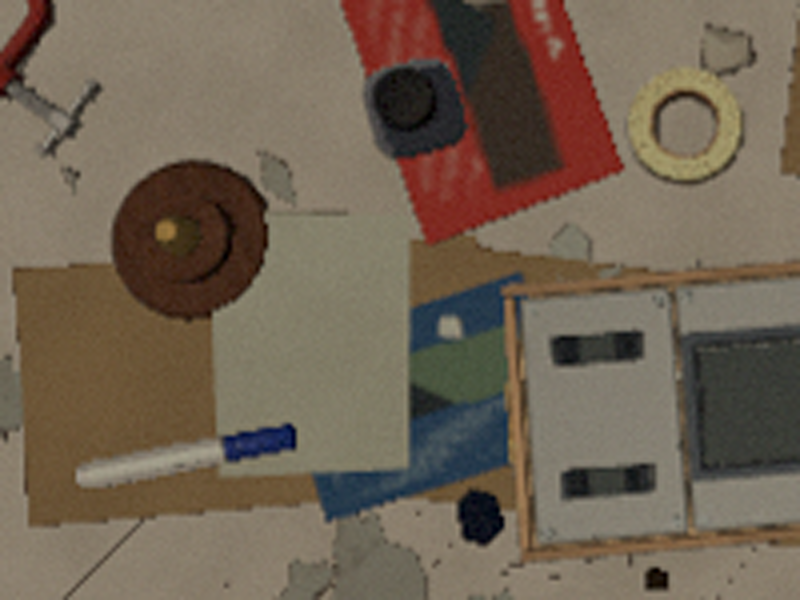

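View pics/tc2.png

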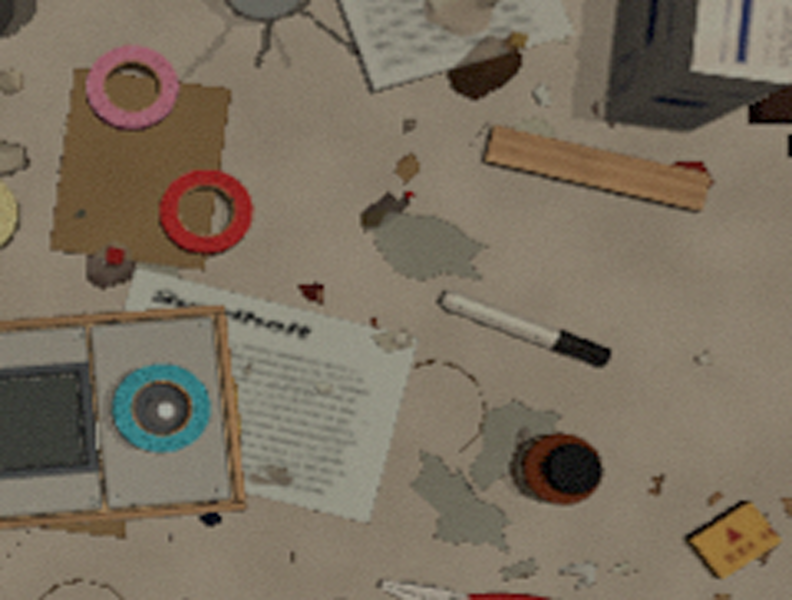

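View pics/sc1.png

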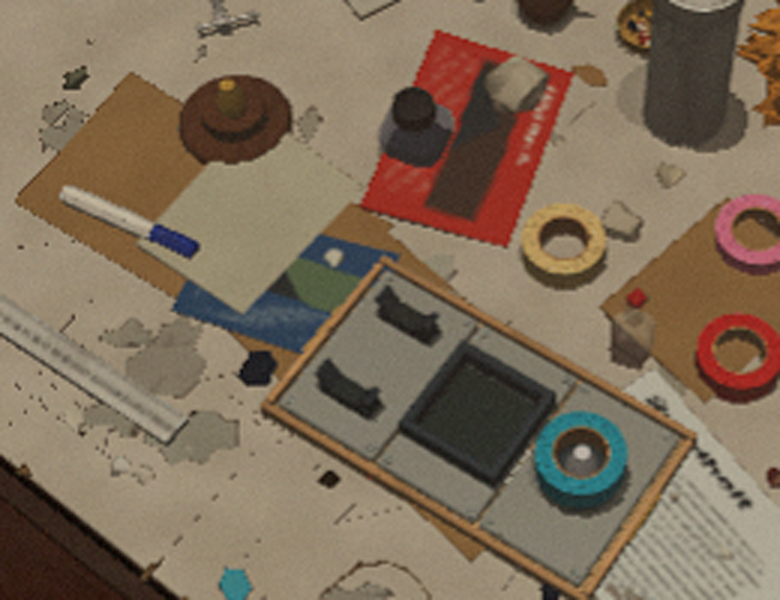

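```bash
cat > m.py <<'E'
import numpy as np,cv2
from rig import env
from h import *
I={n:env.camera_info(n) for n in ['top','side']}
T=cv2.imread('pics/top0.png');S=cv2.imread('pics/side0.png')
def comp(img,roi,f):
    x0,y0,x1,y1=roi;c=img[y0:y1,x0:x1];h=cv2.cvtColor(c,cv2.COLOR_BGR2HSV).astype(int)
    m=f(h[...,0],h[...,1],h[...,2]).astype(np.uint8)*255
    m=cv2.morphologyEx(m,cv2.MORPH_CLOSE,np.ones((3,3)))
    cs,_=cv2.findContours(m,cv2.RETR_EXTERNAL,cv2.CHAIN_APPROX_NONE)
    k=max(cs,key=cv2.contourArea);return k+np.array([x0,y0])
def ell(k,i,z):
    h=cv2.convexHull(k);w=plane(i,h.reshape(-1,2),z)[:,:2].astype(np.float32)
    (c,r)=cv2.minEnclosingCircle(w);M=cv2.moments(w.reshape(-1,1,2));return np.round([M['m10']/M['m00'],M['m01']/M['m00'],2*np.sqrt(M['m00']/np.pi),2*r],1)
cy=lambda h,s,v:(h>85)&(h<105)&(s>120)&(v>60)
cr=lambda h,s,v:(h>18)&(h<32)&(s>75)&(v>110)
wood=lambda h,s,v:((h<12)|(h>174))&(s>90)&(v<130)
print('cyan z44', ell(comp(T,(340,245,400,305),cy),I['top'],52), ell(comp(S,(300,280,350,325),cy),I['side'],52))
print('mask z24', ell(comp(T,(290,190,335,235),cr),I['top'],24), ell(comp(S,(295,210,340,255),cr),I['side'],24))
print('stand', ell(comp(T,(160,210,215,265),wood),I['top'],10), ell(comp(S,(185,165,232,210),wood),I['side'],10))
for n,uv in dict(TL=(267,252.5),BL=(271.7,318.7),TR=(387.3,242.7),BR=(393.6,308.3)).items(): print(n,plane(I['top'],[uv],14)[0].round(1))
bl=lambda h,s,v:(v<75)
for n,uv in dict(standtip=((182,238),(206.5,178.5)), spindle=((370,276.3),(324,301)), cap=((241.2,204.5),(267.5,182.5))).items(): print(n,[x.round(1) for x in tri(I['top'],uv[0],I['side'],uv[1])])
E
python3 m.py
```

```text
cyan z44 [497.2 -52.5  62.8  65.3] [496.3 -52.4  64.1  66.1]
mask z24 [648.2  79.   64.3  66. ] [648.6  79.5  65.9  68.1]
stand [580.6 367.2  89.3  92.9] [580.9 368.7  87.6  92.2]
TL [550.1 179.8  14. ]
BL [398.4 165.8  14. ]
TR [ 574.9 -100.3   14. ]
BR [ 423.5 -113.6   14. ]
standtip [array([578.4, 362.4,  60.5]), np.float64(2.5)]
spindle [array([495.1, -55.5,  56.4]), np.float64(0.5)]
cap [array([651.4, 231. ,  76.2]), np.float64(0.0)]
```

```bash
cat > m2.py <<'E'
from m import *
print('saddles',plane(I['top'],[(289.3,266.8),(292,300)],6+27).round(1))
# well: dark outer rim
dk=lambda h,s,v:(v<88)
k=comp(T,(300,255,355,305),dk);r=cv2.minAreaRect(k);print('well px',r);print(plane(I['top'],cv2.boxPoints(r),32).round(1)[:,:2].tolist(),plane(I['top'],[r[0]],32).round(1))
k=comp(S,(260,255,320,320),dk);print(plane(I['side'],[cv2.minAreaRect(k)[0]],32).round(1))
# ink
red=lambda h,s,v:~(((h<10)|(h>170))&(s>120))
k=comp(T,(230,192,260,222),lambda h,s,v:((h>95)&(h<140))|(v<45));r=cv2.minAreaRect(k);print('ink top',r,cv2.boundingRect(k));print(plane(I['top'],cv2.boxPoints(r),40).round(1)[:,:2].tolist())
k=comp(T,(230,192,260,222),lambda h,s,v:v<42);(ct,rt)=cv2.minEnclosingCircle(k);print('cap top',ct,rt,cv2.boundingRect(k))
k=comp(S,(250,172,290,210),lambda h,s,v:v<42);print('cap side',cv2.boundingRect(k))
for n,roi,tt in (('blk',(445,230,515,270),0),('blue',(150,275,225,305),0)):
  for nm,img in(('top',T),):
    k=comp(img,roi,lambda h,s,v:((v>140)&(s<60))) if 0 else None
out=np.hstack([cv2.resize(T[185:225,225:275],None,fx=8,fy=8,interpolation=0),cv2.resize(S[165:205,245:295],None,fx=8,fy=8,interpolation=0)])
cv2.imwrite('pics/ink.png',out)
out=np.hstack([cv2.resize(T[230:270,445:515],None,fx=5,fy=5,interpolation=0),cv2.resize(S[325:390,410:470],None,fx=5,fy=5,interpolation=0)[:200]*0]) if 0 else cv2.resize(T[230:270,445:515],None,fx=8,fy=8,interpolation=0)
cv2.imwrite('pics/mk.png',out)
cv2.imwrite('pics/mks.png',cv2.resize(S[325:390,410:470],None,fx=8,fy=8,interpolation=0))
E
python3 m2.py
```

```text
cyan z44 [497.2 -52.5  62.8  65.3] [496.3 -52.4  64.1  66.1]
mask z24 [648.2  79.   64.3  66. ] [648.6  79.5  65.9  68.1]
stand [580.6 367.2  89.3  92.9] [580.9 368.7  87.6  92.2]
TL [550.1 179.8  14. ]
BL [398.4 165.8  14. ]
TR [ 574.9 -100.3   14. ]
BR [ 423.5 -113.6   14. ]
standtip [array([578.4, 362.4,  60.5]), np.float64(2.5)]
spindle [array([495.1, -55.5,  56.4]), np.float64(0.5)]
cap [array([651.4, 231. ,  76.2]), np.float64(0.0)]
saddles [[516.3 125.9  33. ]
 [441.5 118.6  33. ]]
well px ((329.27056884765625, 281.5176086425781), (42.18307876586914, 40.03557205200195), 85.60128784179688)
[[527.5, 84.2], [535.1, -6.9], [439.9, -14.4], [432.6, 75.8]] [[483.5  34.7  32. ]]
[[489.7  31.2  32. ]]
ink top ((248.1999969482422, 205.09999084472656), (21.819713592529297, 28.776723861694336), 71.56504821777344) (233, 192, 27, 27)
[[670.0, 261.3], [691.7, 199.3], [643.6, 182.3], [622.1, 244.2]]
cap top (244.27777099609375, 207.38888549804688) 12.101786613464355 (233, 197, 23, 22)
cap side (261, 179, 14, 15)
```

```bash
python3 -c "
import cv2,numpy as np
a=[cv2.resize(cv2.imread('pics/%s.png'%n),(800,320) if n=='ink' else ((480,275) if n=='mk' else (260,275))) for n in('ink','mk','mks')]
o=np.zeros((600,800,3),np.uint8);o[:320]=a[0];o[322:597,:480]=a[1];o[322:597,500:760]=a[2];cv2.imwrite('pics/mont.png',o)"
```

```text
(no output)
```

View pics/mont.png

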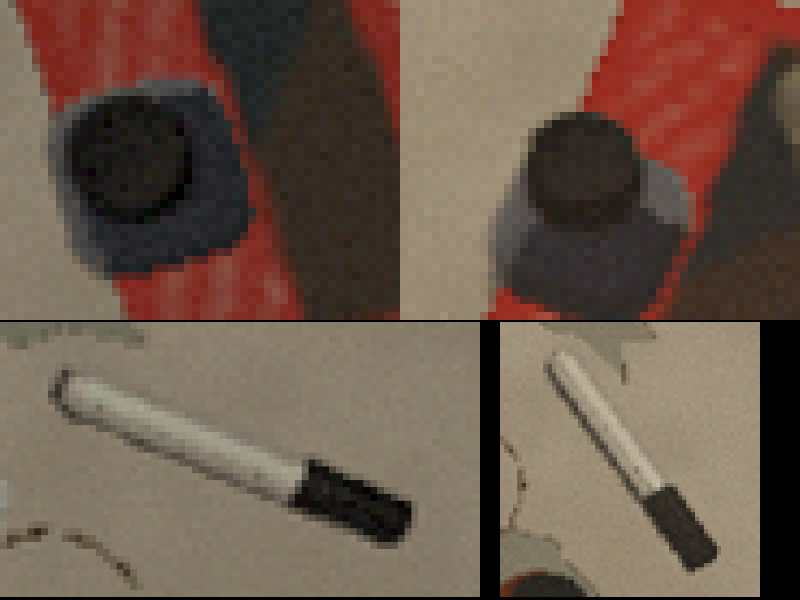

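The side and top views agree. Pixels below are from the top view.
- **Masking tape:** candidates are cream (311,211), pink (360,168), red (382,211), and the far-left roll. I choose cream.
- **Ink pot:** candidates are the square pot (243,207) and the round brown varnish pot (489,296). I choose the square one.
- **Marker:** black cap (479,249) or blue cap (187,294). I choose the black one.
- **Stand:** (187,238). 
- **Cyan roll:** (369,276).

The crops confirm these choices. I'm moving towards the ink pot first.

Request:
{"name": "servo_tool", "arguments": {"moves": [[[3.1, -2.45, 0, 0, 0, -0.07], [3.1, -2.45, 0, 0, 0, -0.07], [3.1, -2.45, 0, 0, 0, -0.07], [3.1, -2.45, 0, 0, 0, -0.07], [3.1, -2.45, 0, 0, 0, -0.07]]]}}

```text
time: 0.57
tool_pos: [309.2, 507.7, 218.4]
tool_rot: [-0.0, 0.291, 0.957, -0.0]
force: [1.2, 0.8, -1.1]
gripper_width: 92.8
```

Request:
{"name": "servo_tool", "arguments": {"moves": [[[3.1, -2.45, 0, 0, 0, -0.07], [3.1, -2.45, 0, 0, 0, -0.07], [3.1, -2.45, 0, 0, 0, -0.07], [3.1, -2.45, 0, 0, 0, -0.07], [3.1, -2.45, 0, 0, 0, -0.07]]]}}

```text
time: 0.98
tool_pos: [464.1, 385.2, 218.5]
tool_rot: [-0.0, 0.453, 0.891, -0.0]
force: [0.6, 0.0, 0.2]
gripper_width: 92.9
```

Request:
{"name": "servo_tool", "arguments": {"moves": [[[3.1, -2.45, 0, 0, 0, -0.07], [3.1, -2.45, -1, 0, 0, -0.07], [3.1, -2.45, -1, 0, 0, -0.07], [2, -1.6, -1, 0, 0, -0.07], [1, -0.8, -0.5, 0, 0, -0.07]]]}}

```text
time: 1.4
tool_pos: [589.0, 283.5, 181.9]
tool_rot: [0.001, 0.604, 0.797, -0.002]
force: [-1.1, -0.1, 0.6]
gripper_width: 93.0
```

Request:
{"name": "servo_tool", "arguments": {"moves": [[[0, 0, 0, 0, 0, -0.02], [0, 0, 0, 0, 0, 0]]]}}

```text
time: 1.57
tool_pos: [585.7, 289.0, 182.9]
tool_rot: [-0.001, 0.608, 0.794, -0.001]
force: [0.5, 1.1, 0.8]
gripper_width: 93.0
```

```bash
cat > snap.py <<'E'
import sys,cv2,json,numpy as np
from rig import env
n=sys.argv[1]
for c in sys.argv[2:]:
    i=env.camera_info(c);f=env.grab_frame(c);cv2.imwrite(f'pics/{n}_{c}.png',f[:,:,::-1])
    np.savez(f'pics/{n}_{c}.npz',mtx=i['mtx'],D=i['D'],pose=i['pose'])
s=env.sense();w,x,y,z=s['tool_rot'];R=__import__('scipy.spatial.transform',fromlist=['Rotation']).Rotation.from_quat([x,y,z,w]).as_matrix()
print(s['time'],np.round(s['tool_pos'],1),'jaw',np.degrees(np.arctan2(R[1,1],R[0,1])).round(2),'tilt',R[:,2].round(3),s['gripper_width'],np.round(s['force'],1),np.round(s['joints'],2))
E
python3 snap.py w1 wrist
```

```text
1.6167 [585.  290.6 183.4] jaw 15.23 tilt [-0.002  0.001 -1.   ] 92.91185016821865 [-1.4  1.3  0. ] [-0.65  0.67  0.28  1.46 -0.2   1.04 -0.06]
```

View pics/w1_wrist.png

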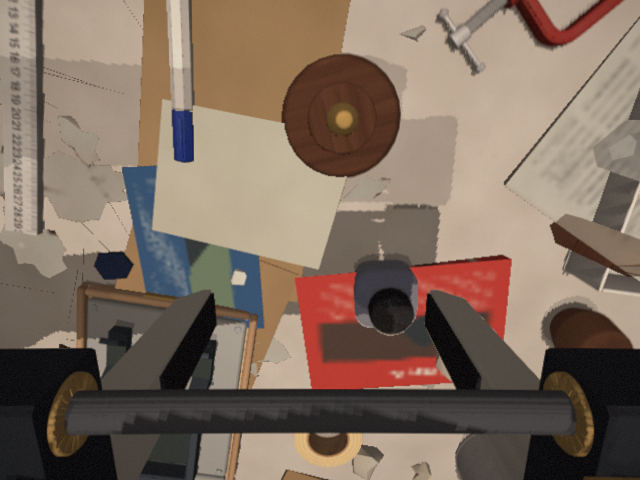

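Run:
```python
import cv2
t=cv2.imread('pics/w1_wrist.png')
cv2.imwrite('pics/w1c.png',cv2.resize(t[245:345,335:435],None,fx=6,fy=6,interpolation=cv2.INTER_CUBIC))
from h import *
i=dict(np.load('pics/w1_wrist.npz'));tp=__import__('rig').env.camera_info('top')
sd=__import__('rig').env.camera_info('side')
print(tri(tp,(241.2,204.8),sd,(268.1,185.1)))
h=cv2.cvtColor(t,cv2.COLOR_BGR2HSV).astype(int)
# stand disc
m=(((h[...,0]<12)|(h[...,0]>174))&(h[...,1]>90)&(h[...,2]<130)).astype(np.uint8);m[:40]=0;m[190:]=0;m[:,:270]=0;m[:,420:]=0
cs,_=cv2.findContours(m,0,1);k=max(cs,key=cv2.contourArea)
w=plane(i,cv2.convexHull(k).reshape(-1,2),12)[:,:2].astype(np.float32);M=cv2.moments(w.reshape(-1,1,2));print('stand',M['m10']/M['m00'],M['m01']/M['m00'],2*np.sqrt(M['m00']/np.pi))
print('tip',plane(i,[(343,119)],56), tri(i,(343,119),tp,(182,238)))
print('cap',plane(i,[(391,309)],60),tri(i,(391,309),tp,(241.2,204.8)))
```

```text
(array([653.89657705, 233.15699469,  61.69348815]), np.float64(1.505793772173878))
stand 581.4297334167912 370.00005885810015 90.64280439845956
tip [[580.8024445  369.47814221  56.        ]] (array([580.72243009, 369.64247373,  40.29327088]), np.float64(1.8693290276123942))
cap [[655.11966568 243.94195516  60.        ]] (array([658.06858626, 237.27811989,  45.06538516]), np.float64(3.336168227409899))
```

View pics/w1c.png

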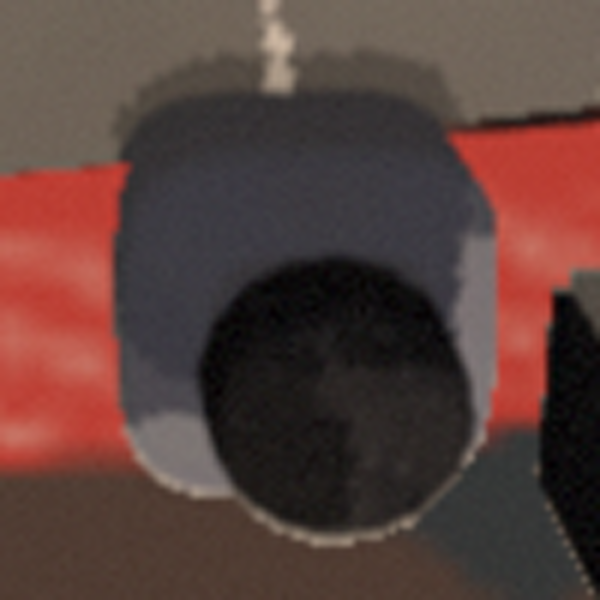

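Request:
{"name": "servo_tool", "arguments": {"moves": [[[2.3, -1.8, -1, 0, 0, 0], [2.3, -1.8, -1, 0, 0, 0], [2.3, -1.8, -1, 0, 0, 0], [0, 0, 0, 0, 0, 0], [0, 0, 0, 0, 0, 0]]]}}

```text
time: 2.03
tool_pos: [654.8, 235.2, 153.4]
tool_rot: [-0.0, 0.608, 0.794, -0.0]
force: [-0.6, 1.0, -0.6]
gripper_width: 92.5
```

```bash
python3 snap.py w2 wrist; python3 snap.py w2b
```

```text
2.0833 [654.1 237.3 153.9] jaw 15.23 tilt [-0.001  0.002 -1.   ] 93.308044317401 [-0.6  1.5 -0.5] [-0.52  0.76  0.27  1.36 -0.22  1.05  0.05]
2.0833 [654.1 237.3 153.9] jaw 15.23 tilt [-0.001  0.002 -1.   ] 93.308044317401 [-0.6  1.5 -0.5] [-0.52  0.76  0.27  1.36 -0.22  1.05  0.05]
```

View pics/w2_wrist.png

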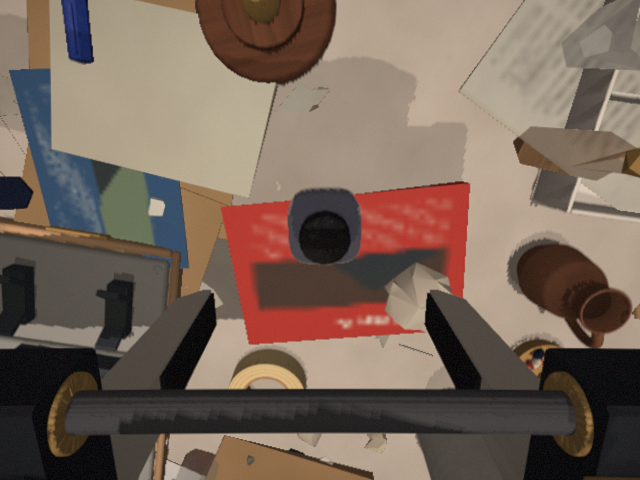

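Run:
```python
from h import *
i=dict(np.load('pics/w2_wrist.npz'));P=i['pose'];print(P.round(3))
def proj(p):
    q=np.linalg.inv(P)@np.r_[p,1];return cv2.projectPoints(q[None,:3],np.zeros(3),np.zeros(3),i['mtx'],i['D'])[0].ravel().round(1)
print('tcp',proj([654.5,236.5,153.7]),'below60',proj([654.5,236.5,60]))
t=cv2.imread('pics/w2_wrist.png');c=cv2.resize(t[175:275,275:375],None,fx=6,fy=6,interpolation=cv2.INTER_CUBIC);cv2.imwrite('pics/w2c.png',c)
g=cv2.cvtColor(t,cv2.COLOR_BGR2GRAY)[175:275,275:375]
m=(g<38).astype(np.uint8);cs,_=cv2.findContours(m,0,1);k=max(cs,key=cv2.contourArea)+np.array([275,175]);print(cv2.minEnclosingCircle(k),cv2.boundingRect(k))
print('cap',plane(i,[cv2.minEnclosingCircle(k)[0]],60))
```

```text
[[ 9.65000e-01  2.49000e-01  7.70000e-02  6.34004e+02]
 [ 2.60000e-01 -9.22000e-01 -2.86000e-01  3.15468e+02]
 [-1.00000e-03  2.96000e-01 -9.55000e-01  3.19330e+02]
 [ 0.00000e+00  0.00000e+00  0.00000e+00  1.00000e+00]]
tcp [318.5 306.4] below60 [319.  242.8]
((324.20416259765625, 236.65408325195312), 26.800413131713867) (299, 210, 52, 54)
cap [[656.66342562 241.4892405   60.        ]]
```

View pics/w2c.png

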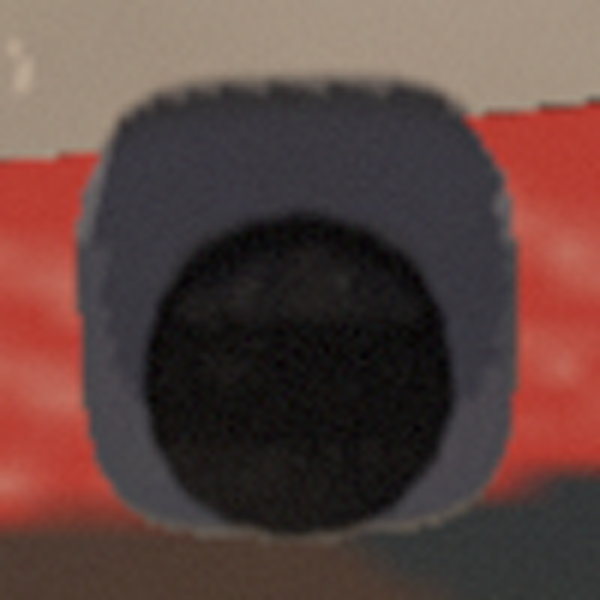

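Run:
```python
from h import *
from rig import env
tp=env.camera_info('top');sd=env.camera_info('side');i=dict(np.load('pics/w2_wrist.npz'))
print('top cap',plane(tp,[(241.1,204.6)],60),'side cap',plane(sd,[(268.1,185.1),(268.1,184)],60))
T=lambda u,v:(225+u/8,185+v/8)
print('top base corners',plane(tp,[T(112,272),T(245,240)],3).round(1).tolist())
S=lambda u,v:(245+(u-400)/8,165+v/8)
print('side base',plane(sd,[S(500,285),S(655,318),S(690,225)],3).round(1).tolist())
W=lambda u,v:(275+u/6,175+v/6)
print('wrist base far edge',plane(i,[W(130,90),W(300,80),W(450,90)],3).round(1).tolist())
print('wrist sides z20',plane(i,[W(80,250),W(517,250)],20).round(1).tolist())
print('wrist near shoulder z36',plane(i,[W(300,535)],36).round(1).tolist())
```

```text
top cap [[654.15620914 234.27736468  60.        ]] side cap [[655.31959112 233.47197093  60.        ]
 [657.82157981 235.563351    60.        ]]
top base corners [[629.9, 249.1, 3.0], [639.8, 210.1, 3.0]]
side base [[634.1, 253.1, 3.0], [653.9, 208.0, 3.0], [687.7, 221.8, 3.0]]
wrist base far edge [[631.2, 256.0, 3.0], [652.0, 263.0, 3.0], [671.0, 266.8, 3.0]]
wrist sides z20 [[630.2, 238.1, 20.0], [682.7, 252.3, 20.0]]
wrist near shoulder z36 [[664.9, 214.5, 36.0]]
```

Request:
{"name": "servo_tool", "arguments": {"moves": [[[0.1, 0.1, -3.5, 0, 0, 0], [0.1, 0, -3.5, 0, 0, 0], [0, 0, -3.5, 0, 0, 0], [0, 0, -1.8, 0, 0, 0], [0, 0, -1, 0, 0, 0]]]}}

```text
time: 2.5
tool_pos: [653.3, 239.7, 18.1]
tool_rot: [-0.003, 0.606, 0.795, -0.001]
force: [-0.7, 0.1, 0.5]
gripper_width: 92.9
```

Request:
{"name": "servo_tool", "arguments": {"moves": [[[0, 0, 0, 0, 0, 0], [0, 0, 0, 0, 0, 0]]]}}

```text
time: 2.67
tool_pos: [657.1, 238.4, 22.0]
tool_rot: [0.0, 0.607, 0.795, 0.001]
force: [-0.3, 0.2, 0.8]
gripper_width: 92.9
```

```bash
python3 snap.py w3 wrist
```

```text
2.7167 [658.1 237.9  22.9] jaw 15.17 tilt [ 0.003  0.002 -1.   ] 92.87256101023914 [-0.3 -0.   1. ] [-0.5   0.91  0.23  1.44 -0.25  0.81  0.09]
```

View pics/w3_wrist.png

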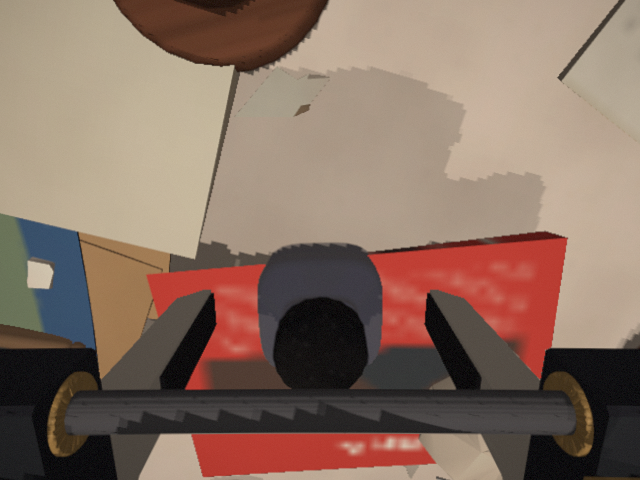

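Run:
```python
from h import *
i=dict(np.load('pics/w3_wrist.npz'));P=i['pose'];tcp=np.array([657.6,238.1,22.5]);a=np.radians(15.2)
j=np.array([np.cos(a),np.sin(a)]);n=np.array([-np.sin(a),np.cos(a)])
def proj(p):
    q=np.linalg.inv(P)@np.r_[p,1];return cv2.projectPoints(q[None,:3],np.zeros(3),np.zeros(3),i['mtx'],i['D'])[0].ravel().round(1)
for nn in (-5,0,5):
    c=tcp[:2]+n*nn
    print(nn,'far base',proj(np.r_[c+27*n,1]),'cap far',proj(np.r_[c+18*n,60]),proj(np.r_[c+18*n,44]),'cap c',proj(np.r_[c,60]),'cap near',proj(np.r_[c-18*n,60]))
```

```text
-5 far base [319.2 247.8] cap far [319.3 325.4] [319.3 304.9] cap c [319.3 370.4] cap near [319.3 412.6]
0 far base [319.2 237.8] cap far [319.3 312.3] [319.3 292.9] cap c [319.3 358.2] cap near [319.3 401.2]
5 far base [319.2 227.6] cap far [319.3 299. ] [319.3 280.7] cap c [319.3 345.8] cap near [319.3 389.5]
```

Request:
{"name": "servo_tool", "arguments": {"moves": [[[0, -0.25, 0, 0, 0, 0], [0, 0, 0, 0, 0, 0], [0, 0, 0, 0, 0, 0]]]}}

```text
time: 2.97
tool_pos: [658.0, 233.5, 22.2]
tool_rot: [0.001, 0.608, 0.794, 0.001]
force: [0.0, 0.0, 0.1]
gripper_width: 93.2
```

Request:
{"name": "servo_tool", "arguments": {"moves": [[[0, 0, 0, 0, 0, 0], [0, 0, 0, 0, 0, 0], [0, 0, 0, 0, 0, 0], [0, 0, 0, 0, 0, 0], [0, 0, 0, 0, 0, 0]]], "grip": 4}}

```text
time: 3.38
tool_pos: [657.0, 233.7, 20.5]
tool_rot: [-0.0, 0.608, 0.794, -0.0]
force: [-0.3, 0.2, -1.1]
gripper_width: 64.0
```

Request:
{"name": "servo_tool", "arguments": {"moves": [[[0, 0, 0, 0, 0, 0], [0, 0, 0, 0, 0, 0], [0, 0, 0, 0, 0, 0]]]}}

```text
time: 3.63
tool_pos: [657.2, 233.7, 20.6]
tool_rot: [0.0, 0.608, 0.794, 0.0]
force: [0.0, 1.0, -0.1]
gripper_width: 51.9
```

Request:
{"name": "servo_tool", "arguments": {"moves": [[[0, 0, 0.5, 0, 0, 0], [0, 0, 1, 0, 0, 0], [0, 0, 1.5, 0, 0, 0], [0, 0, 2, 0, 0, 0], [0, 0, 0, 0, 0, 0]]]}}

```text
time: 4.05
tool_pos: [660.2, 234.4, 75.7]
tool_rot: [0.003, 0.608, 0.794, 0.004]
force: [0.9, -0.9, 0.3]
gripper_width: 52.2
```

```bash
python3 snap.py w4 wrist
```

```text
4.1 [659.2 234.2  73.7] jaw 15.07 tilt [ 0.006  0.002 -1.   ] 51.89563466894928 [ 1.2  0.3 -1.7] [-0.5   0.85  0.25  1.42 -0.24  0.9   0.08]
```

View pics/w4_wrist.png

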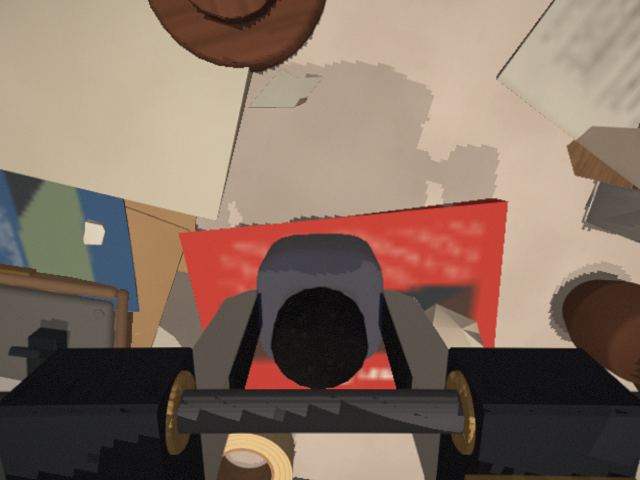

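Request:
{"name": "servo_tool", "arguments": {"moves": [[[-1.5, -1.8, 0.6, 0, 0, -0.02], [-2.3, -2.7, 0.6, 0, 0, -0.022], [-2.3, -2.7, 0, 0, 0, -0.022], [-2.3, -2.7, 0, 0, 0, -0.022], [-2.3, -2.7, 0, 0, 0, -0.022]]]}}

```text
time: 4.52
tool_pos: [548.2, 106.6, 82.1]
tool_rot: [-0.0, 0.65, 0.76, -0.001]
force: [-0.1, 0.1, -1.2]
gripper_width: 51.8
```

Request:
{"name": "servo_tool", "arguments": {"moves": [[[-2.3, -2.7, 0, 0, 0, -0.022], [-2.3, -2.7, 0, 0, 0, -0.022], [-1.9, -2.25, 0, 0, 0, -0.022], [0, 0, 0, 0, 0, 0], [0, 0, 0, 0, 0, 0]]]}}

```text
time: 4.93
tool_pos: [483.7, 29.6, 82.4]
tool_rot: [-0.0, 0.676, 0.737, -0.001]
force: [0.5, 0.9, -2.0]
gripper_width: 51.6
```

Request:
{"name": "servo_tool", "arguments": {"moves": [[[0, 0, 0, 0, 0, 0], [0, 0, 0, 0, 0, 0]]]}}

```text
time: 5.1
tool_pos: [486.1, 32.6, 82.4]
tool_rot: [0.0, 0.674, 0.739, 0.001]
force: [0.3, -0.4, -0.8]
gripper_width: 52.3
```

```bash
python3 snap.py w5 wrist
```

```text
5.15 [486.1  32.6  82.4] jaw 5.24 tilt [ 0.001  0.001 -1.   ] 51.81907373914432 [0.1 0.3 0.1] [-0.29  0.58  0.26  2.04 -0.27  0.55  0.25]
```

View pics/w5_wrist.png

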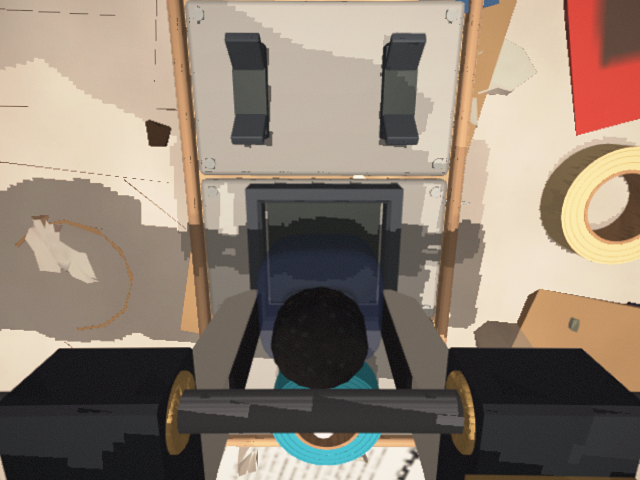

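Run:
```python
from h import *
i=dict(np.load('pics/w5_wrist.npz'))
c=plane(i,[(247,185),(402,185)],32);print('rim outer corners',c.round(1).tolist(),np.linalg.norm(c[0]-c[1]))
d=c[1]-c[0];a=np.arctan2(d[1],d[0]);print(np.degrees(a));n=np.array([-np.sin(a),np.cos(a)]);print('well c',c.mean(0)[:2]-42*n)
c=plane(i,[(264,199),(385,199)],32);print('rim inner',np.linalg.norm(c[0]-c[1]),c.mean(0)[:2]-34*n)
# saddles: far/near ends tops
s=plane(i,[(243,34),(252,144),(408,34),(400,144)],6+35);print('saddle',s.round(1).tolist(),s.mean(0))
b=plane(i,[(247,88),(402,88)],30);print(b.round(1).tolist())
p=plane(i,[(197,178),(452,178)],14);print('plate',p.round(1).tolist(),p.mean(0))
```

```text
rim outer corners [[444.3, 75.9, 32.0], [525.6, 83.3, 32.0]] 81.67828859594498
5.220784048325736
well c [488.77410063  37.77898938]
rim inner 64.45168988414756 [488.75163854  38.30777211]
saddle [[441.5, 145.9, 41.0], [447.4, 97.9, 41.0], [515.9, 152.7, 41.0], [519.6, 104.5, 41.0]] [481.09839677 125.27281691  41.        ]
[[442.2, 123.7, 30.0], [518.7, 130.7, 30.0]]
plate [[413.1, 74.0, 14.0], [557.1, 87.1, 14.0]] [485.07999495  80.54521324  14.        ]
```

Request:
{"name": "servo_tool", "arguments": {"moves": [[[0.15, 0.2, -1.5, 0, 0, 0], [0, 0, -1.5, 0, 0, 0], [0, 0, -0.8, 0, 0, 0], [0, 0, 0, 0, 0, 0], [0, 0, 0, 0, 0, 0]]]}}

```text
time: 5.57
tool_pos: [486.6, 33.6, 44.3]
tool_rot: [-0.0, 0.675, 0.738, -0.0]
force: [0.2, -0.3, -0.4]
gripper_width: 52.2
```

Request:
{"name": "servo_tool", "arguments": {"moves": [[[0, 0, -0.4, 0, 0, 0], [0, 0, -0.4, 0, 0, 0], [0, 0, 0, 0, 0, 0], [0, 0, 0, 0, 0, 0]]]}}

```text
time: 5.9
tool_pos: [486.6, 33.2, 36.7]
tool_rot: [-0.0, 0.675, 0.738, 0.0]
force: [-0.8, -0.0, -0.9]
gripper_width: 52.0
```

```bash
python3 snap.py w6 wrist
```

```text
5.95 [486.7  33.1  36.8] jaw 5.09 tilt [ 0.  0. -1.] 51.869781180857274 [-0.1 -0.1 -0.1] [-0.25  0.66  0.21  2.07 -0.3   0.44  0.28]
```

View pics/w6_wrist.png

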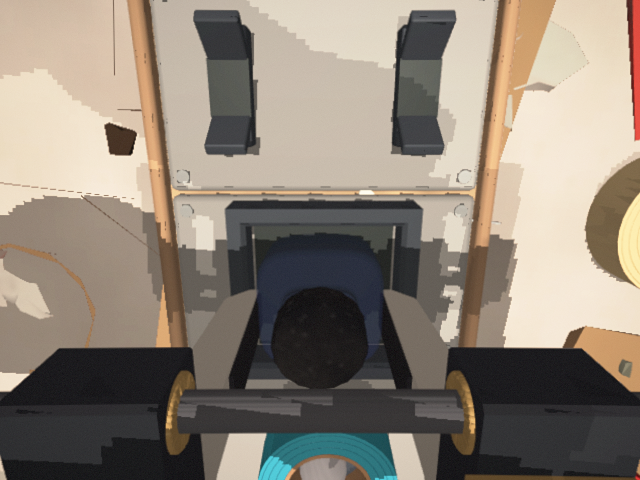

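Request:
{"name": "servo_tool", "arguments": {"moves": [[[0, 0, -0.2, 0, 0, 0], [0, 0, 0, 0, 0, 0], [0, 0, 0, 0, 0, 0]]]}}

```text
time: 6.2
tool_pos: [486.6, 33.2, 34.7]
tool_rot: [-0.0, 0.675, 0.738, 0.0]
force: [-0.9, -0.5, -1.1]
gripper_width: 52.1
```

Request:
{"name": "servo_tool", "arguments": {"moves": [[[0, 0, 0, 0, 0, 0], [0, 0, 0, 0, 0, 0], [0, 0, 0, 0, 0, 0], [0, 0, 0, 0, 0, 0], [0, 0, 0, 0, 0, 0]]], "grip": 8}}

```text
time: 6.62
tool_pos: [486.7, 33.2, 34.7]
tool_rot: [0.0, 0.675, 0.738, 0.0]
force: [0.0, 0.0, -0.1]
gripper_width: 78.4
```

Request:
{"name": "servo_tool", "arguments": {"moves": [[[0, 0, 1, 0, 0, 0], [0, 0, 2, 0, 0, 0], [0, 0, 3, 0, 0, 0], [0, 0, 3, 0, 0, 0], [0, 0, 1, 0, 0, 0]]]}}

```text
time: 7.03
tool_pos: [488.7, 33.0, 138.9]
tool_rot: [0.002, 0.675, 0.738, 0.003]
force: [0.6, -0.1, 0.3]
gripper_width: 79.9
```

```bash
python3 snap.py w7 wrist
python3 - <<'E'
from h import *
from rig import env
tp=env.camera_info('top')
p=plane(tp,[(454,240.5),(503.3,259.5)],8);print(p,p.mean(0),np.linalg.norm(p[0]-p[1]),np.degrees(np.arctan2(*(p[0]-p[1])[[1,0]])))
sd=env.camera_info('side')
S=lambda u,v:(410+(u-500)/(260/60),325+(v-322)/(275/65))
p=plane(sd,[S(556,362),S(702,562)],8);print(p,p.mean(0),np.linalg.norm(p[0]-p[1]),np.degrees(np.arctan2(*(p[0]-p[1])[[1,0]])))
E
```

```text
7.0833 [489.3  33.1 139.3] jaw 5.08 tilt [ 0.009  0.001 -1.   ] 79.86487968585371 [-0.  -0.4  1.4] [-0.33  0.49  0.31  1.99 -0.23  0.69  0.21]
[[ 581.72850807 -258.09056563    8.        ]
 [ 537.76633123 -372.6816366     8.        ]] [ 559.74741965 -315.38610112    8.        ] 122.73461833694674 69.01098878581344
[[ 582.61711896 -258.79376865    8.        ]
 [ 536.15854407 -371.54985975    8.        ]] [ 559.38783152 -315.1718142     8.        ] 121.95218432471253 67.6070073560737
```

View pics/w7_wrist.png

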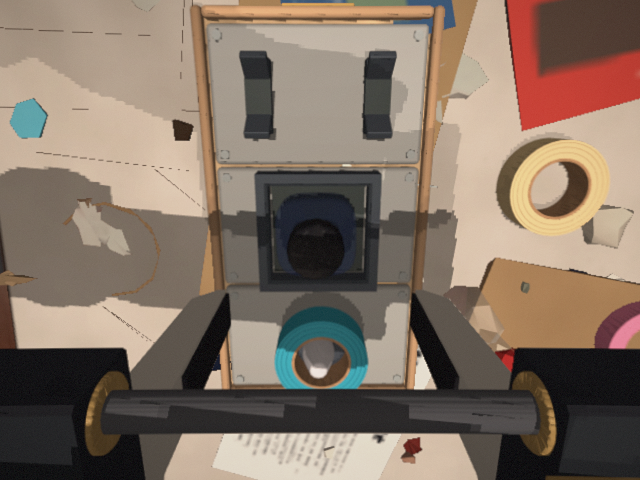

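Request:
{"name": "servo_tool", "arguments": {"moves": [[[0.7, -2.5, 0, 0, 0, -0.04], [0.7, -3.5, 0, 0, 0, -0.046], [0.7, -3.5, 0, 0, 0, -0.046], [0.7, -3.5, 0, 0, 0, -0.046], [0.7, -3.5, 0, 0, 0, -0.046]]]}}

```text
time: 7.5
tool_pos: [521.3, -133.1, 134.5]
tool_rot: [-0.0, 0.754, 0.657, -0.0]
force: [0.2, 0.4, -0.6]
gripper_width: 80.2
```

Request:
{"name": "servo_tool", "arguments": {"moves": [[[0.7, -3.5, 0, 0, 0, -0.046], [0.7, -3.5, 0, 0, 0, -0.046], [0.7, -3.5, 0, 0, 0, -0.046], [0.7, -3.5, 0, 0, 0, -0.046], [0.7, -3, 0, 0, 0, -0.046]]]}}

```text
time: 7.92
tool_pos: [555.8, -304.5, 134.3]
tool_rot: [-0.0, 0.825, 0.565, -0.001]
force: [0.2, -0.4, -0.9]
gripper_width: 79.7
```

Request:
{"name": "servo_tool", "arguments": {"moves": [[[0, -1.2, 0, 0, 0, 0], [0, 0, 0, 0, 0, 0], [0, 0, 0, 0, 0, 0], [0, 0, 0, 0, 0, 0]]]}}

```text
time: 8.25
tool_pos: [556.7, -310.8, 134.1]
tool_rot: [-0.002, 0.823, 0.568, 0.001]
force: [0.4, 0.7, -0.3]
gripper_width: 79.9
```

```bash
python3 snap.py w8 wrist
```

```text
8.3 [ 557.  -310.6  134.4] jaw -20.71 tilt [-0.     0.003 -1.   ] 79.98470318368207 [ 0.8  0.  -0.3] [ 0.25  0.71  0.4   1.57 -0.32  0.93  0.39]
```

View pics/w8_wrist.png

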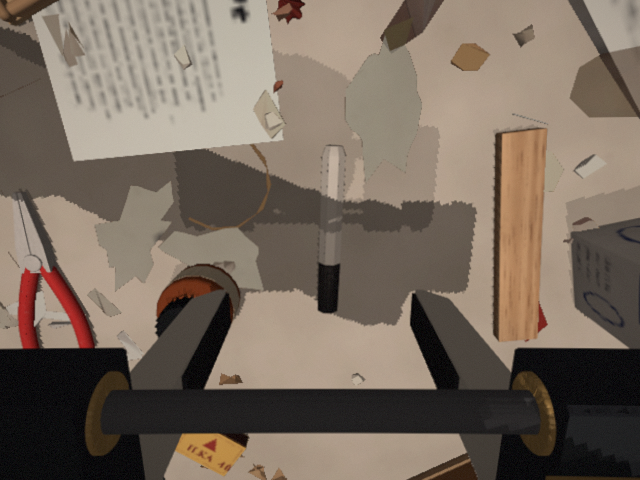

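Run:
```python
from h import *
from rig import env
tp=env.camera_info('top')
i=dict(np.load('pics/w8_wrist.npz'))
p=plane(i,[(333.5,147),(328,311)],8);print(p.round(1),p.mean(0),np.linalg.norm(p[0]-p[1]),np.degrees(np.arctan2(*(p[0]-p[1])[[1,0]])))
print('varn',plane(tp,[(489,296.5)],30), plane(i,[(215,290)],2))
```

```text
[[ 587.4 -256.8    8. ]
 [ 540.2 -373.     8. ]] [ 563.80515685 -314.89853909    8.        ] 125.40592456325045 67.85026274440051
varn [[ 451.90781126 -328.68349519   30.        ]] [[ 462.63577577 -327.4013606     2.        ]]
```

Request:
{"name": "servo_tool", "arguments": {"moves": [[[0.25, -0.2, -2.5, 0, 0, -0.02], [0.25, -0.2, -3.5, 0, 0, 0], [0, 0, -3, 0, 0, 0], [0, 0, -2, 0, 0, 0], [0, 0, -0.7, 0, 0, 0]]], "grip": 5}}

```text
time: 8.72
tool_pos: [560.1, -313.5, 14.1]
tool_rot: [-0.004, 0.828, 0.56, -0.001]
force: [-0.9, 0.9, 0.3]
gripper_width: 52.4
```

Request:
{"name": "servo_tool", "arguments": {"moves": [[[0, 0, 0, 0, 0, 0], [0, 0, 0, 0, 0, 0], [0, 0, 0, 0, 0, 0]]]}}

```text
time: 8.97
tool_pos: [562.9, -318.1, 19.6]
tool_rot: [0.001, 0.829, 0.559, 0.001]
force: [0.1, 0.4, -0.1]
gripper_width: 49.7
```

```bash
python3 snap.py w9 wrist
```

```text
9.0167 [ 562.9 -318.3   19.7] jaw -22.02 tilt [ 0.003 -0.002 -1.   ] 49.774717087354055 [-0.1  0.2  0.1] [ 0.29  0.86  0.34  1.62 -0.4   0.72  0.43]
```

View pics/w9_wrist.png

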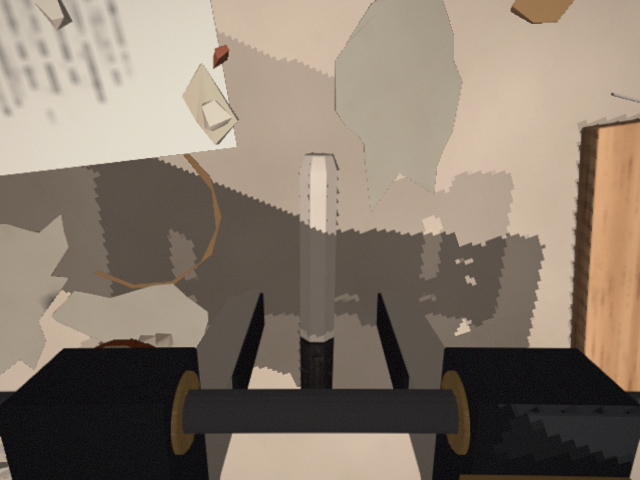

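Run:
```python
from h import *
i=dict(np.load('pics/w9_wrist.npz'))
p=plane(i,[(320,154),(317,340)],8);print(p.round(1),np.linalg.norm(p[0]-p[1]))
a=np.radians(-22);n=np.array([-np.sin(a),np.cos(a)]);print('axial rel tcp',(p[:,:2]-[562.9,-318.3])@n)
i=dict(np.load('pics/w8_wrist.npz'))
p=plane(i,[(333.5,147),(330,263),(328,311)],8);print('w8 spans',np.linalg.norm(np.diff(p,axis=0),axis=1))
```

```text
[[ 588.5 -256.3    8. ]
 [ 553.8 -338.2    8. ]] 88.96646933442118
axial rel tcp [ 67.10902535 -21.84538783]
w8 spans [85.47458079 39.93302035]
```

Request:
{"name": "servo_tool", "arguments": {"moves": [[[0.05, 0.2, -0.8, 0, 0, 0], [0, 0, -0.6, 0, 0, 0], [0, 0, -0.2, 0, 0, 0], [0, 0, 0, 0, 0, 0], [0, 0, 0, 0, 0, 0]]]}}

```text
time: 9.43
tool_pos: [561.9, -315.8, 1.4]
tool_rot: [-0.0, 0.829, 0.559, -0.0]
force: [-0.1, 0.3, -0.8]
gripper_width: 50.2
```

Request:
{"name": "servo_tool", "arguments": {"moves": [[[0, 0, 0, 0, 0, 0], [0, 0, 0, 0, 0, 0], [0, 0, 0, 0, 0, 0], [0, 0, 0, 0, 0, 0], [0, 0, 0, 0, 0, 0]]], "grip": 1}}

```text
time: 9.85
tool_pos: [562.1, -315.9, 1.7]
tool_rot: [0.0, 0.829, 0.559, 0.0]
force: [0.4, -0.4, 1.0]
gripper_width: 21.6
```

Request:
{"name": "servo_tool", "arguments": {"moves": [[[0, 0, 0, 0, 0, 0], [0, 0, 0, 0, 0, 0], [0, 0, 0, 0, 0, 0]]]}}

```text
time: 10.1
tool_pos: [562.1, -315.8, 1.7]
tool_rot: [-0.0, 0.829, 0.559, 0.0]
force: [0.5, 0.1, 0.9]
gripper_width: 15.1
```

Request:
{"name": "servo_tool", "arguments": {"moves": [[[0, 0, 0.5, 0, 0, 0], [0, 0, 1.5, 0, 0, 0], [0, 0, 3, 0, 0, 0], [0, 0, 3, 0, 0, 0], [0, 0, 3, 0, 0, 0]]]}}

```text
time: 10.52
tool_pos: [561.7, -315.7, 112.9]
tool_rot: [-0.0, 0.829, 0.559, -0.0]
force: [0.4, -0.3, 0.1]
gripper_width: 15.6
```

Request:
{"name": "servo_tool", "arguments": {"moves": [[[0, 0, 0, 0, 0, 0], [0, 0, 0, 0, 0, 0], [0, 0, 0, 0, 0, 0]]]}}

```text
time: 10.77
tool_pos: [561.7, -315.3, 111.4]
tool_rot: [-0.001, 0.829, 0.559, -0.0]
force: [0.1, 0.5, -0.2]
gripper_width: 15.2
```

```bash
python3 snap.py w10 wrist
```

```text
10.8167 [ 561.3 -315.   110.5] jaw -22.05 tilt [-0.002  0.002 -1.   ] 15.324218188410079 [-0.2  1.1 -1.1] [ 0.25  0.75  0.4   1.57 -0.34  0.9   0.39]
```

View pics/w10_wrist.png

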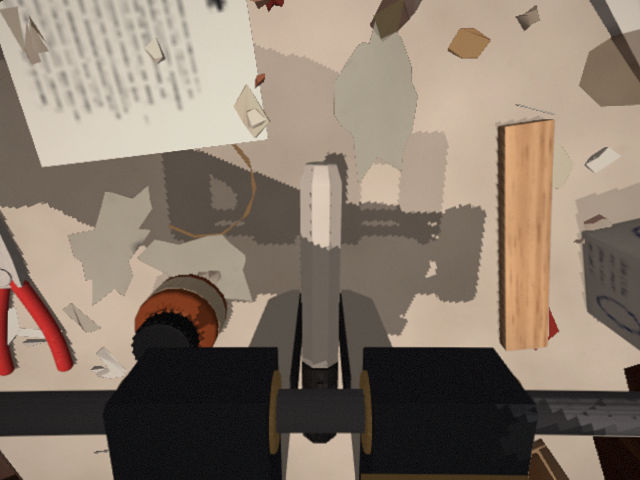

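Run:
```python
from h import *
i=dict(np.load('pics/w10_wrist.npz'))
p=plane(i,[(321,164),(320,365),(320,442)],110.7+6.3);print(p.round(1),np.linalg.norm(np.diff(p,axis=0),axis=1))
a=np.radians(-22);n=np.array([-np.sin(a),np.cos(a)]);print('axial rel tcp',(p[:,:2]-[561.5,-315.1])@n)
```

```text
[[ 586.8 -255.6  117. ]
 [ 553.  -338.1  117. ]
 [ 537.2 -377.   117. ]] [89.13560944 41.95911456]
axial rel tcp [ 64.60757639 -24.52686585 -66.485967  ]
```

Request:
{"name": "servo_tool", "arguments": {"moves": [[[-0.4, 2, 0, 0, 0, -0.08], [-0.7, 3.6, 0, 0, 0, -0.095], [-0.7, 3.6, 0, 0, 0, -0.095], [-0.7, 3.6, 0, 0, 0, -0.095], [-0.7, 3.6, 0, 0, 0, -0.095]]]}}

```text
time: 11.23
tool_pos: [528.5, -149.9, 110.1]
tool_rot: [-0.001, 0.936, 0.352, -0.001]
force: [-0.1, 0.1, -0.3]
gripper_width: 15.5
```

Request:
{"name": "servo_tool", "arguments": {"moves": [[[-0.7, 3.6, 0, 0, 0, -0.095], [-0.7, 3.6, 0, 0, 0, -0.095], [-0.7, 3.6, 0, 0, 0, -0.095], [-0.7, 3.6, 0, 0, 0, -0.095], [-0.7, 3.6, 0, 0, 0, -0.095]]]}}

```text
time: 11.65
tool_pos: [493.5, 29.9, 110.4]
tool_rot: [0.0, 0.992, 0.123, -0.001]
force: [1.1, -0.4, 0.2]
gripper_width: 15.3
```

Request:
{"name": "servo_tool", "arguments": {"moves": [[[-0.7, 3.6, 0, 0, 0, -0.08], [-0.7, 3.6, 0, 0, 0, -0.08], [-0.3, 2, 0, 0, 0, 0], [0, 0, 0, 0, 0, 0], [0, 0, 0, 0, 0, 0]]]}}

```text
time: 12.07
tool_pos: [476.9, 121.4, 110.4]
tool_rot: [0.001, 0.999, 0.047, -0.001]
force: [-0.5, -1.5, 0.2]
gripper_width: 15.3
```

Request:
{"name": "servo_tool", "arguments": {"moves": [[[0, 0, 0, 0, 0, 0], [0, 0, 0, 0, 0, 0]]]}}

```text
time: 12.23
tool_pos: [478.1, 118.2, 111.5]
tool_rot: [0.001, 0.999, 0.044, -0.0]
force: [0.4, -0.1, -0.6]
gripper_width: 15.3
```

```bash
python3 snap.py w11
```

```text
12.2333 [478.1 118.2 111.5] jaw -84.97 tilt [-0.    -0.001 -1.   ] 15.304136608003652 [ 0.4 -0.1 -0.6] [-0.79  0.64  0.78  2.01 -0.66  0.76 -1.09]
```

Request:
{"name": "servo_tool", "arguments": {"moves": [[[0.1, 0.35, -1.5, 0, 0, 0], [0, 0, -2, 0, 0, 0], [0, 0, -1.5, 0, 0, 0], [0, 0, 0, 0, 0, 0], [0, 0, 0, 0, 0, 0]]]}}

```text
time: 12.65
tool_pos: [479.0, 122.0, 61.5]
tool_rot: [0.0, 0.999, 0.044, -0.001]
force: [0.0, -0.0, -0.1]
gripper_width: 15.2
```

```bash
python3 snap.py w12 wrist top
```

```text
12.75 [480.  122.6  62.5] jaw -84.91 tilt [ 0.002 -0.    -1.   ] 15.377231517903335 [ 1.3  0.6 -0.5] [-0.74  0.71  0.69  2.04 -0.75  0.65 -1.02]
```

View pics/w12_wrist.png

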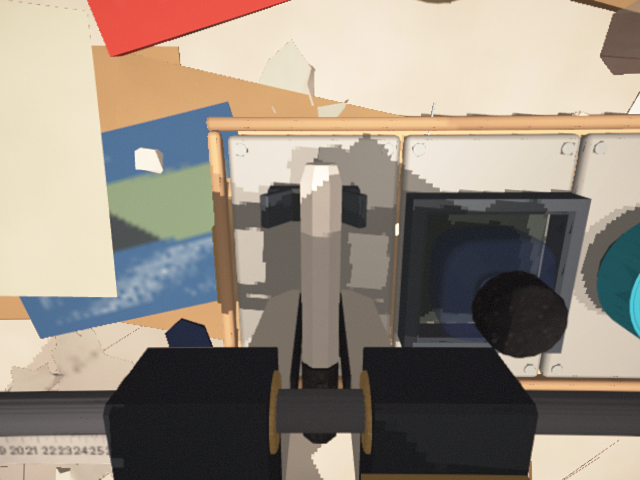

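Run:
```python
from h import *
i=dict(np.load('pics/w12_wrist.npz'))
a=np.radians(5.1);x=np.array([np.cos(a),np.sin(a)]);y=np.array([-x[1],x[0]])
q=lambda uv,z:((plane(i,uv,z)[:,:2]-[479.5,122.3])@np.c_[x,y]).round(1).tolist()
print('saddle ends top',q([(262,188),(366,187)],41)); print('low',q([(261,224),(366,226)],36))
print('insert plate',q([(229,137),(399,137)],14),'well',q([(403,194),(590,197)],32))
```

```text
saddle ends top [[50.6, 26.3], [51.0, -21.0]]
low [[32.3, 28.2], [31.2, -22.2]]
insert plate [[71.5, 45.5], [71.4, -39.7]] well [[46.0, -39.8], [44.2, -128.2]]
```

Request:
{"name": "servo_tool", "arguments": {"moves": [[[0.05, 0.2, -1, 0, 0, 0], [0, 0, -1, 0, 0, 0], [0, 0, -0.7, 0, 0, 0], [0, 0, 0, 0, 0, 0], [0, 0, 0, 0, 0, 0]]]}}

```text
time: 13.17
tool_pos: [479.1, 125.6, 34.0]
tool_rot: [0.0, 0.999, 0.045, -0.001]
force: [0.5, 0.3, -1.0]
gripper_width: 15.2
```

Request:
{"name": "servo_tool", "arguments": {"moves": [[[0, 0, -0.3, 0, 0, 0], [0, 0, -0.2, 0, 0, 0], [0, 0, 0, 0, 0, 0], [0, 0, 0, 0, 0, 0]]]}}

```text
time: 13.5
tool_pos: [479.6, 125.7, 29.7]
tool_rot: [-0.0, 0.999, 0.045, 0.0]
force: [0.3, -0.1, 0.3]
gripper_width: 15.5
```

```bash
python3 snap.py w13 wrist
```

```text
13.55 [479.7 125.7  29.7] jaw -84.8 tilt [ 0.  0. -1.] 15.274946786517438 [ 0.4 -0.1 -0.3] [-0.7   0.76  0.62  2.06 -0.82  0.59 -0.97]
```

View pics/w13_wrist.png

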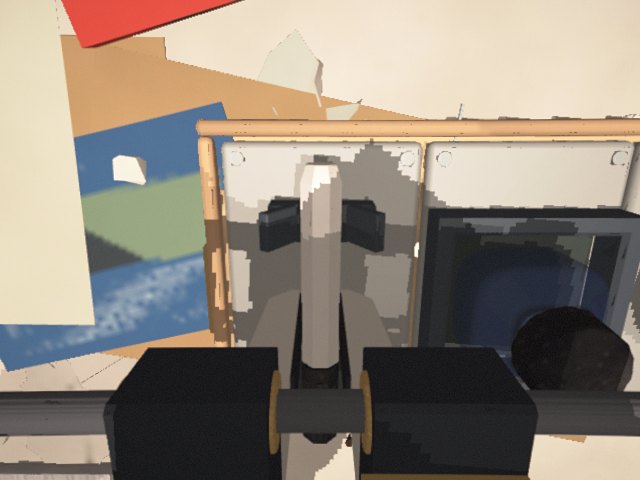

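Request:
{"name": "servo_tool", "arguments": {"moves": [[[0, 0, -0.2, 0, 0, 0], [0, 0, 0, 0, 0, 0], [0, 0, 0, 0, 0, 0]]]}}

```text
time: 13.8
tool_pos: [479.6, 125.7, 27.6]
tool_rot: [-0.0, 0.999, 0.045, 0.0]
force: [1.2, -0.5, -0.1]
gripper_width: 15.5
```

Request:
{"name": "servo_tool", "arguments": {"moves": [[[0, 0, 0, 0, 0, 0], [0, 0, 0, 0, 0, 0], [0, 0, 0, 0, 0, 0], [0, 0, 0, 0, 0, 0], [0, 0, 0, 0, 0, 0]]], "grip": 3.6}}

```text
time: 14.22
tool_pos: [479.6, 125.7, 27.6]
tool_rot: [-0.0, 0.999, 0.045, 0.0]
force: [0.9, -0.3, 0.9]
gripper_width: 35.9
```

Request:
{"name": "servo_tool", "arguments": {"moves": [[[0, 0, 1, 0, 0, 0], [0, 0, 2.5, 0, 0, 0], [0, 0, 3.5, 0, 0, 0], [0, 0, 3, 0, 0, 0], [0, 0, 0, 0, 0, 0]]]}}

```text
time: 14.63
tool_pos: [483.3, 125.2, 133.1]
tool_rot: [-0.001, 0.999, 0.045, 0.005]
force: [0.3, -1.1, -0.2]
gripper_width: 36.0
```

```bash
python3 snap.py w14 wrist
```

```text
14.6833 [481.7 125.7 130.8] jaw -84.79 tilt [ 0.007  0.002 -1.   ] 36.244857480316384 [-0.8  0.3  0.2] [-0.82  0.62  0.81  1.98 -0.63  0.8  -1.13]
```

View pics/w14_wrist.png

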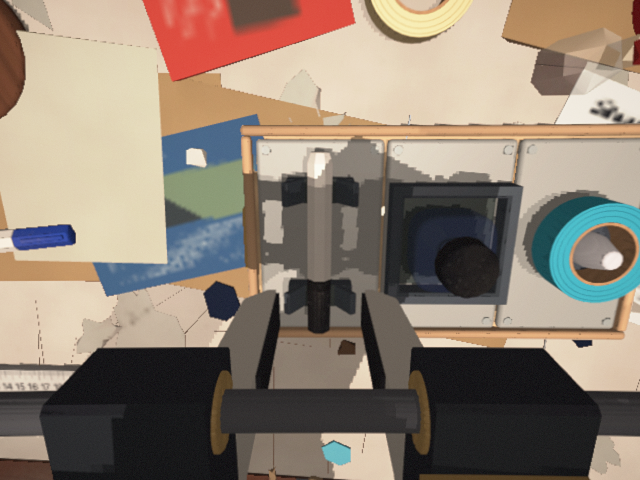

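Run:
```python
from h import *
i=dict(np.load('pics/w14_wrist.npz'))
a=np.radians(5.1);x=np.array([np.cos(a),np.sin(a)]);y=np.array([-x[1],x[0]])
q=lambda uv,z:((plane(i,uv,z)[:,:2]-[479.5,122.3])@np.c_[x,y]).round(1).tolist()
print('marker ends',q([(320,153),(318,330)],34));print('saddles',q([(320,177),(320,205),(320,281),(320,313)],41));print('saddle ends',q([(283,190),(358,190),(283,295),(355,295)],39))
print('cyan center', plane(i,[(601,250)],52), 'spindle tip',plane(i,[(611,260)],58))
```

```text
marker ends [[64.6, 3.1], [-60.3, 4.4]]
saddles [[50.5, 3.0], [32.6, 3.0], [-19.6, 3.0], [-43.3, 2.9]]
saddle ends [[41.9, 26.6], [42.0, -21.2], [-30.8, 28.4], [-30.7, -21.1]]
cyan center [[501.11399286 -48.47045246  52.        ]] spindle tip [[496.91558969 -51.8047314   58.        ]]
```

Request:
{"name": "servo_tool", "arguments": {"moves": [[[0.1, -1.3, 0, 0, 0, 0.11], [0.1, -1.3, 0, 0, 0, 0.115], [0.1, -1.3, 0, 0, 0, 0.115], [0.1, -1.3, 0, 0, 0, 0.115], [0.1, -1.3, 0, 0, 0, 0.115]]], "grip": 9.2}}

```text
time: 15.1
tool_pos: [483.7, 60.2, 127.0]
tool_rot: [-0.0, 0.945, 0.327, -0.001]
force: [0.4, -0.3, -0.7]
gripper_width: 64.8
```

Request:
{"name": "servo_tool", "arguments": {"moves": [[[0.1, -1.3, 0, 0, 0, 0.115], [0.1, -1.3, 0, 0, 0, 0.115], [0.1, -1.3, 0, 0, 0, 0.115], [0.1, -1.3, 0, 0, 0, 0.115], [0.1, -1.3, 0, 0, 0, 0.115]]]}}

```text
time: 15.52
tool_pos: [488.6, -4.8, 126.9]
tool_rot: [-0.001, 0.813, 0.582, -0.001]
force: [-0.1, -0.8, 0.5]
gripper_width: 91.3
```

Request:
{"name": "servo_tool", "arguments": {"moves": [[[0.1, -1.3, 0, 0, 0, 0.115], [0.1, -1.3, 0, 0, 0, 0.115], [0.1, -1.3, 0, 0, 0, 0.115], [0.1, -0.9, 0, 0, 0, 0.08], [0, 0, 0, 0, 0, 0]]]}}

```text
time: 15.93
tool_pos: [492.8, -54.9, 127.2]
tool_rot: [-0.0, 0.676, 0.737, -0.001]
force: [1.6, 0.5, 0.5]
gripper_width: 91.7
```

Request:
{"name": "servo_tool", "arguments": {"moves": [[[0, 0, 0, 0, 0, 0], [0, 0, 0, 0, 0, 0], [0, 0, 0, 0, 0, 0]]]}}

```text
time: 16.18
tool_pos: [493.3, -51.1, 127.3]
tool_rot: [-0.001, 0.674, 0.738, -0.0]
force: [1.0, 0.1, -0.5]
gripper_width: 91.8
```

```bash
python3 snap.py w15 wrist
```

```text
16.2333 [493.4 -51.2 127.4] jaw 5.21 tilt [-0.001  0.    -1.   ] 91.99085845519903 [ 1.2  0.2 -0.5] [-0.16  0.52  0.32  1.98 -0.25  0.68  0.41]
```

View pics/w15_wrist.png

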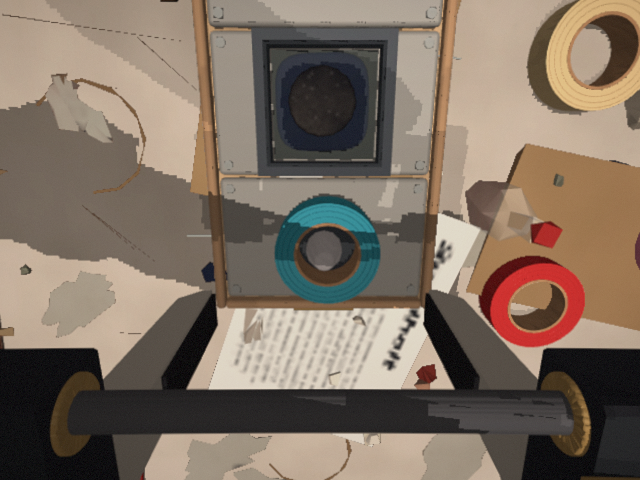

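```bash
cat > roll.py <<'E'
import sys
from h import *
# wrist roll measure: name, roi, hsv lo/hi, ztop
def roll(name,roi,lo,hi,zt):
    i=dict(np.load(f'pics/{name}.npz'));t=cv2.imread(f'pics/{name}.png');x0,y0,x1,y1=roi
    m=cv2.inRange(cv2.cvtColor(t[y0:y1,x0:x1],cv2.COLOR_BGR2HSV),lo,hi);m=cv2.morphologyEx(m,cv2.MORPH_CLOSE,np.ones((3,3)))
    cs,_=cv2.findContours(m,0,1);k=cv2.convexHull(max(cs,key=cv2.contourArea)).reshape(-1,2)+[x0,y0]
    # hull = union of top and bottom circles; take bottom and top projections
    for z in (zt,zt-24):
        w=plane(i,k,z)[:,:2].astype(np.float32);c,r=cv2.minEnclosingCircle(w);print(z,'mec',np.round(c,1),2*r,'ext',np.ptp(w,axis=0))
    return k,i
E
python3 - <<'E'
from roll import *
k,i=roll('w15_wrist',(260,180,400,320),(80,60,30),(110,255,255),52)
print(k.min(0),k.max(0))
P=i['pose']
def proj(p):
    q=np.linalg.inv(P)@np.r_[p,1];return cv2.projectPoints(q[None,:3],np.zeros(3),np.zeros(3),i['mtx'],i['D'])[0].ravel().round(1)
a=np.radians(5.2);x=np.array([np.cos(a),np.sin(a)]);n=np.array([-x[1],x[0]])
c=np.array([496.5,-53]);print('pred near/far top',proj(np.r_[c-33*n,52]),proj(np.r_[c+33*n,52]),'far bot',proj(np.r_[c+33*n,28]),'lat',proj(np.r_[c-33*x,52]),proj(np.r_[c+33*x,52]))
E
```

```text
52 mec [498.2 -49. ] 69.79786682128906 ext [65.122284 69.45198 ]
28 mec [499.4 -57. ] 76.73906707763672 ext [71.59854 76.35882]
[275 196] [379 302]
pred near/far top [323.7 305.6] [324. 205.] far bot [323.7 197.2] lat [270.7 257.2] [377.1 257.2]
```

Request:
{"name": "servo_tool", "arguments": {"moves": [[[0.2, -0.05, -2, 0, 0, 0], [0.2, -0.05, -3, 0, 0, 0], [0, 0, -2.5, 0, 0, 0], [0, 0, -1.5, 0, 0, 0], [0, 0, -0.5, 0, 0, 0]]]}}

```text
time: 16.65
tool_pos: [496.0, -52.3, 30.3]
tool_rot: [-0.002, 0.674, 0.738, -0.001]
force: [-0.7, -0.7, -0.1]
gripper_width: 91.8
```

Request:
{"name": "servo_tool", "arguments": {"moves": [[[0, 0, 0, 0, 0, 0], [0, 0, 0, 0, 0, 0], [0, 0, 0, 0, 0, 0], [0, 0, 0, 0, 0, 0]]]}}

```text
time: 16.98
tool_pos: [498.5, -53.3, 33.8]
tool_rot: [0.001, 0.675, 0.738, 0.001]
force: [-0.4, 0.4, 0.8]
gripper_width: 91.7
```

```bash
python3 snap.py w16 wrist
```

```text
17.0333 [498.4 -53.3  33.7] jaw 5.16 tilt [ 0.002 -0.    -1.   ] 92.12662923893909 [-0.4  0.2 -0.3] [-0.09  0.68  0.23  2.04 -0.33  0.46  0.48]
```

View pics/w16_wrist.png

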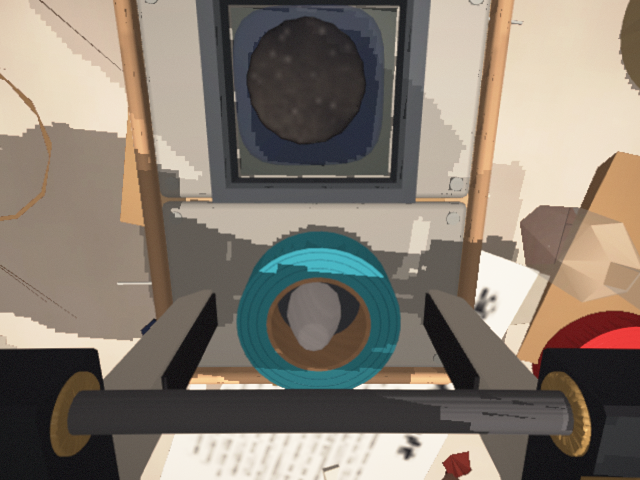

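Request:
{"name": "servo_tool", "arguments": {"moves": [[[0, 0, 0, 0, 0, 0], [0, 0, 0, 0, 0, 0], [0, 0, 0, 0, 0, 0], [0, 0, 0, 0, 0, 0], [0, 0, 0, 0, 0, 0]]], "grip": 5.5}}

```text
time: 17.45
tool_pos: [497.6, -53.3, 32.8]
tool_rot: [0.0, 0.675, 0.738, 0.0]
force: [-0.7, 0.1, 1.0]
gripper_width: 66.4
```

Request:
{"name": "servo_tool", "arguments": {"moves": [[[0, 0, 0, 0, 0, 0], [0, 0, 0, 0, 0, 0]]]}}

```text
time: 17.62
tool_pos: [497.7, -53.3, 32.8]
tool_rot: [0.0, 0.675, 0.738, 0.0]
force: [-0.1, 0.7, 2.7]
gripper_width: 66.2
```

Request:
{"name": "servo_tool", "arguments": {"moves": [[[0, 0, 0.5, 0, 0, 0], [0, 0, 1.5, 0, 0, 0], [0, 0, 2, 0, 0, 0], [0, 0, 2.5, 0, 0, 0], [0, 0, 2.5, 0, 0, 0]]]}}

```text
time: 18.03
tool_pos: [496.8, -53.3, 123.4]
tool_rot: [-0.001, 0.675, 0.738, -0.001]
force: [0.4, -0.3, -0.3]
gripper_width: 66.6
```

```bash
python3 snap.py w17 wrist
```

```text
18.0833 [500.2 -53.9 127.9] jaw 5.13 tilt [ 0.008 -0.    -1.   ] 66.56829972521498 [ 0.2 -0.3  2. ] [-0.16  0.52  0.32  1.96 -0.25  0.68  0.41]
```

View pics/w17_wrist.png

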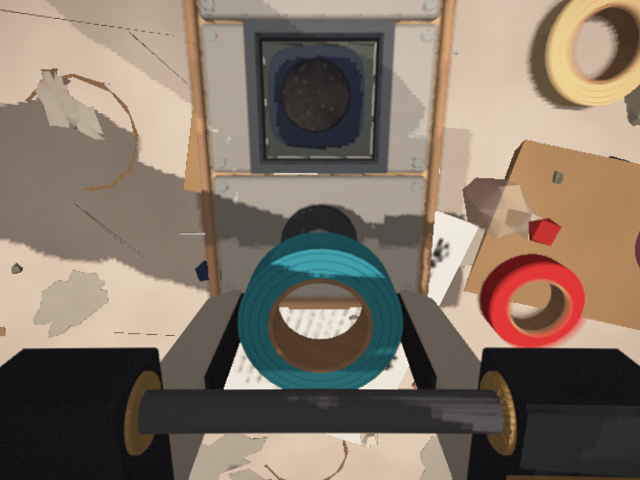

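Request:
{"name": "servo_tool", "arguments": {"moves": [[[0.4, 2.2, 0, 0, 0, 0], [0.7, 3.6, 0, 0, 0, 0], [0.7, 3.6, 0, 0, 0, 0], [0.7, 3.6, 0, 0, 0, 0], [0.7, 3.6, 0, 0, 0, 0]]]}}

```text
time: 18.5
tool_pos: [529.5, 114.3, 122.8]
tool_rot: [-0.0, 0.675, 0.738, -0.0]
force: [0.8, -0.7, -1.3]
gripper_width: 66.3
```

Request:
{"name": "servo_tool", "arguments": {"moves": [[[0.7, 3.6, 0, 0, 0, 0], [0.7, 3.6, 0, 0, 0, 0], [0.7, 3.6, 0, 0, 0, 0], [0.7, 3.6, 0, 0, 0, 0], [0.7, 3.6, 0, 0, 0, 0]]]}}

```text
time: 18.92
tool_pos: [564.2, 294.5, 122.5]
tool_rot: [-0.0, 0.674, 0.738, -0.0]
force: [0.4, -0.9, -1.0]
gripper_width: 66.4
```

Request:
{"name": "servo_tool", "arguments": {"moves": [[[0.7, 3.6, 0, 0, 0, 0], [0.4, 2, 0, 0, 0, 0], [0, 0, 0, 0, 0, 0], [0, 0, 0, 0, 0, 0], [0, 0, 0, 0, 0, 0]]]}}

```text
time: 19.33
tool_pos: [575.5, 346.7, 122.3]
tool_rot: [0.0, 0.675, 0.738, -0.001]
force: [0.4, -1.1, -0.3]
gripper_width: 66.5
```

```bash
python3 snap.py w18 wrist
```

```text
19.3833 [575.8 346.1 122.6] jaw 5.0 tilt [-0.    -0.002 -1.   ] 66.5015382057148 [-1.2  0.  -0.9] [-0.77  0.77  0.36  1.47 -0.3   0.96 -0.24]
```

View pics/w18_wrist.png

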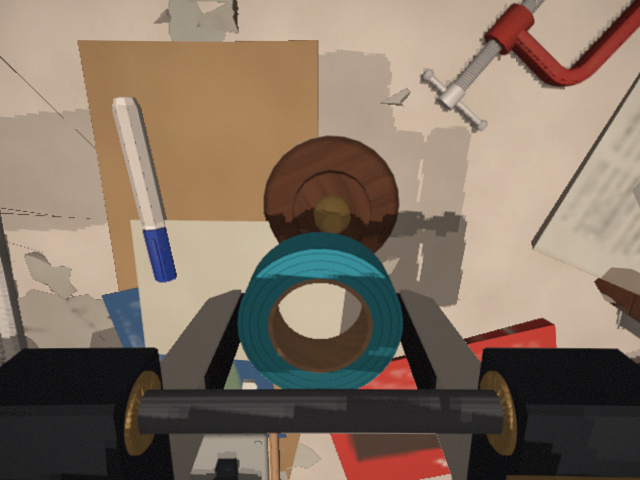

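Run:
```python
from h import *
i=dict(np.load('pics/w18_wrist.npz'))
a=np.radians(5);x=np.array([np.cos(a),np.sin(a)]);n=np.array([-x[1],x[0]])
l,r=plane(i,[(264,203),(398,203)],11)[:,:2];print('disc',(l+r)/2,np.linalg.norm(l-r));f=plane(i,[(331,136)],11)[0,:2];print('from far',f-48*n)
print('tip',plane(i,[(332,214)],56)[0]);l,r=plane(i,[(292,205),(370,205)],26)[:,:2];print('seat',(l+r)/2,np.linalg.norm(l-r))
# roll in hand: hole centre & outer
P=i['pose']
for z in(141.6,):
  l,r=plane(i,[(238,320),(403,320)],z)[:,:2];print('roll lat',(l+r)/2,np.linalg.norm(l-r)); print('near',plane(i,[(320,392)],z)[0,:2]+33*n)
print(plane(i,[(320,233)],117.6)[0,:2]-33*n,'far bottom')
```

```text
disc [581.50182003 371.45959714] 91.65673187645591
from far [581.41509199 367.85677036]
tip [580.67857451 374.57894275  56.        ]
seat [580.96140112 373.32453723] 50.56605768566409
roll lat [575.9846991  351.75581574] 65.20188808588857
near [575.87999094 351.22438392]
[576.10578071 347.56903286] far bottom
```

Request:
{"name": "servo_tool", "arguments": {"moves": [[[0.3, 1.3, 0, 0, 0, 0], [0.2, 1, -1.5, 0, 0, 0], [0, 0, -2.5, 0, 0, 0], [0, 0, -1.2, 0, 0, 0], [0, 0, 0, 0, 0, 0]]]}}

```text
time: 19.8
tool_pos: [578.4, 368.4, 67.2]
tool_rot: [-0.001, 0.676, 0.737, -0.004]
force: [0.0, 0.7, -1.4]
gripper_width: 66.7
```

Request:
{"name": "servo_tool", "arguments": {"moves": [[[0, 0, 0, 0, 0, 0], [0, 0, 0, 0, 0, 0], [0, 0, 0, 0, 0, 0]]]}}

```text
time: 20.05
tool_pos: [581.8, 371.3, 72.4]
tool_rot: [0.001, 0.675, 0.738, 0.001]
force: [0.8, -0.5, -0.9]
gripper_width: 66.6
```

```bash
python3 snap.py w19 wrist top
```

```text
20.15 [581.4 371.7  72.1] jaw 5.13 tilt [ 0.002  0.001 -1.   ] 66.2740658597398 [ 0.3  0.5 -0.6] [-0.78  0.85  0.34  1.45 -0.32  0.9  -0.26]
```

View pics/w19_wrist.png

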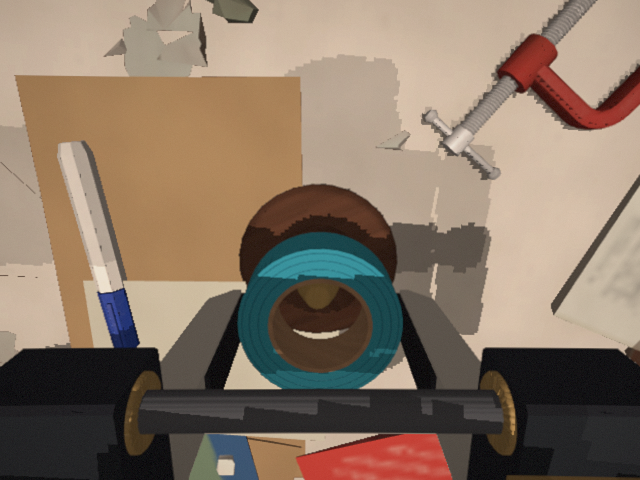

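Run:
```python
from h import *
i=dict(np.load('pics/w19_wrist.npz'));P=i['pose']
a=np.radians(5.1);x=np.array([np.cos(a),np.sin(a)]);n=np.array([-x[1],x[0]])
def proj(p):
    q=np.linalg.inv(P)@np.r_[p,1];return cv2.projectPoints(q[None,:3],np.zeros(3),np.zeros(3),i['mtx'],i['D'])[0].ravel().round(1)
c=np.array([581.5,371.6])
for d in(-3,0,3):
  cc=c+d*n
  print(d,'tip',proj(np.r_[cc,56]),'tipnear',proj(np.r_[cc-6*n,56]),'discfar',proj(np.r_[cc+48*n,12]),'L',proj(np.r_[cc-48*x,12]),proj(np.r_[cc+48*x,12]),'roll near top',proj(np.r_[cc-33*n,67+24]),'far bot',proj(np.r_[cc+33*n,67.3]))
t=cv2.imread('pics/w19_wrist.png');cv2.imwrite('pics/w19c.png',cv2.resize(t[180:400,220:420],None,fx=3,fy=2.7))
T=cv2.imread('pics/w19_top.png');cv2.imwrite('pics/w19t.png',cv2.resize(T[190:290,120:260],None,fx=5,fy=5,interpolation=2))
```

```text
-3 tip [317.8 298.8] tipnear [317.8 310.1] discfar [317.8 185. ] L [235.9 266.7] [399.9 266.5] roll near top [317.7 405.4] far bot [317.6 240.5]
0 tip [317.8 293.1] tipnear [317.8 304.5] discfar [317.8 179.6] L [235.6 261.9] [400.2 261.7] roll near top [317.7 399.4] far bot [317.6 233.9]
3 tip [317.8 287.4] tipnear [317.8 298.8] discfar [317.8 174.1] L [235.3 257. ] [400.5 256.8] roll near top [317.7 393.4] far bot [317.6 227.2]
```

View pics/w19c.png

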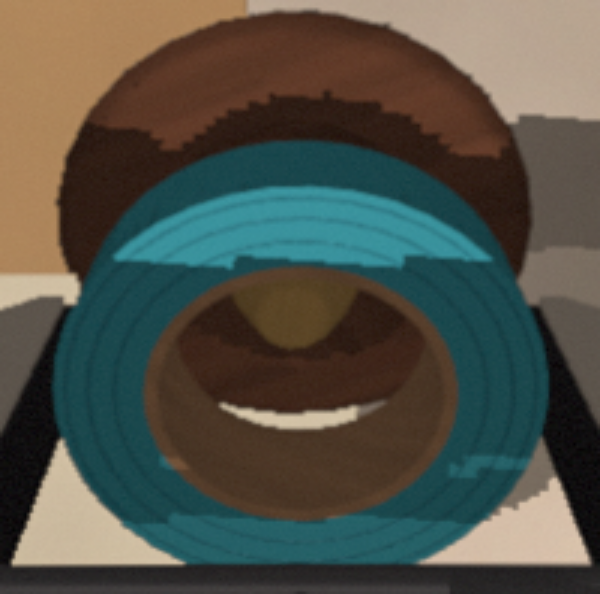

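Request:
{"name": "servo_tool", "arguments": {"moves": [[[0, -0.4, 0, 0, 0, 0], [0, 0, -0.8, 0, 0, 0], [0, 0, -0.8, 0, 0, 0], [0, 0, 0, 0, 0, 0], [0, 0, 0, 0, 0, 0]]]}}

```text
time: 20.57
tool_pos: [579.7, 367.4, 53.3]
tool_rot: [-0.0, 0.675, 0.738, -0.001]
force: [-0.1, -0.8, -0.6]
gripper_width: 66.6
```

```bash
python3 snap.py w20 wrist
```

```text
20.6167 [580.2 367.7  53.9] jaw 5.17 tilt [-0.001 -0.001 -1.   ] 66.3614949490065 [-0.1 -0.3  0.1] [-0.77  0.86  0.33  1.47 -0.33  0.86 -0.24]
```

View pics/w20_wrist.png

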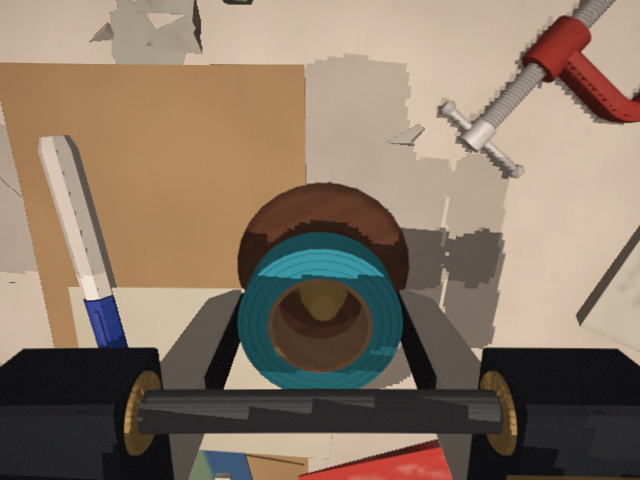

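Run:
```python
from h import *
i=dict(np.load('pics/w20_wrist.npz'));P=i['pose']
a=np.radians(5.1);x=np.array([np.cos(a),np.sin(a)]);n=np.array([-x[1],x[0]])
def proj(p):
    q=np.linalg.inv(P)@np.r_[p,1];return cv2.projectPoints(q[None,:3],np.zeros(3),np.zeros(3),i['mtx'],i['D'])[0].ravel().round(1)
c=np.array([580.1,367.6])
for d in(-3,0,3):
  cc=c+d*n
  print(d,'tip',proj(np.r_[cc,56]),'tipnear',proj(np.r_[cc-6*n,56]),'discfar',proj(np.r_[cc+48*n,12]),'L',proj(np.r_[cc-48*x,12]),proj(np.r_[cc+48*x,12]),'roll far bot',proj(np.r_[cc+33*n,49]),'hole',proj(np.r_[cc+19*n,73]),proj(np.r_[cc-19*n,73]))
```

```text
-3 tip [319.3 317.7] tipnear [319.3 329.9] discfar [319.7 191.4] L [231. 279.] [408.3 279.4] roll far bot [319.4 241.4] hole [319.2 294.4] [319.1 378.8]
0 tip [319.3 311.6] tipnear [319.3 323.9] discfar [319.7 185.6] L [230.6 273.9] [408.6 274.2] roll far bot [319.4 234.7] hole [319.2 287.2] [319.1 372.5]
3 tip [319.3 305.3] tipnear [319.3 317.7] discfar [319.7 179.6] L [230.3 268.7] [409. 269.] roll far bot [319.4 228. ] hole [319.2 280. ] [319.1 366.2]
```

Request:
{"name": "servo_tool", "arguments": {"moves": [[[0, 0, -0.9, 0, 0, 0], [0, 0, -0.8, 0, 0, 0], [0, 0, -0.3, 0, 0, 0], [0, 0, 0, 0, 0, 0], [0, 0, 0, 0, 0, 0]]]}}

```text
time: 21.03
tool_pos: [580.4, 367.6, 34.1]
tool_rot: [-0.0, 0.675, 0.738, -0.0]
force: [0.4, -0.8, -1.4]
gripper_width: 66.3
```

Request:
{"name": "servo_tool", "arguments": {"moves": [[[0, 0, 0, 0, 0, 0], [0, 0, 0, 0, 0, 0]]]}}

```text
time: 21.2
tool_pos: [580.9, 367.8, 35.0]
tool_rot: [0.0, 0.675, 0.738, 0.0]
force: [0.3, 0.2, -0.4]
gripper_width: 66.2
```

Request:
{"name": "servo_tool", "arguments": {"moves": [[[0, 0, -0.3, 0, 0, 0], [0, 0, -0.1, 0, 0, 0], [0, 0, 0, 0, 0, 0], [0, 0, 0, 0, 0, 0]]]}}

```text
time: 21.53
tool_pos: [580.7, 367.7, 30.9]
tool_rot: [-0.0, 0.675, 0.738, 0.0]
force: [0.1, 0.4, 0.6]
gripper_width: 66.8
```

Request:
{"name": "servo_tool", "arguments": {"moves": [[[0, 0, 0, 0, 0, 0], [0, 0, 0, 0, 0, 0], [0, 0, 0, 0, 0, 0], [0, 0, 0, 0, 0, 0], [0, 0, 0, 0, 0, 0]]], "grip": 9.2}}

```text
time: 21.95
tool_pos: [580.6, 367.7, 30.6]
tool_rot: [-0.0, 0.675, 0.738, -0.0]
force: [-1.0, 0.1, -0.2]
gripper_width: 91.0
```

Request:
{"name": "servo_tool", "arguments": {"moves": [[[0, 0, 1, 0, 0, 0], [0, 0, 2.5, 0, 0, 0], [0, 0, 3.5, 0, 0, 0], [0, 0, 3, 0, 0, 0], [0, -1, 1, 0, 0, 0]]]}}

```text
time: 22.37
tool_pos: [582.9, 361.5, 146.8]
tool_rot: [0.001, 0.673, 0.739, 0.006]
force: [0.2, 0.7, 1.0]
gripper_width: 92.0
```

```bash
python3 snap.py w21 wrist
```

```text
22.4167 [583.8 356.7 147.1] jaw 5.11 tilt [ 0.009  0.003 -1.   ] 91.89129518484748 [ 0.5 -2.1  1.1] [-0.78  0.75  0.37  1.42 -0.29  1.02 -0.26]
```

View pics/w21_wrist.png

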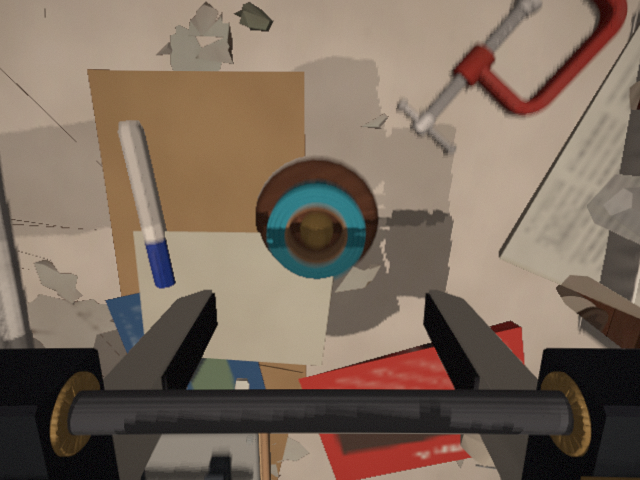

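Request:
{"name": "servo_tool", "arguments": {"moves": [[[0.5, -2, 0, 0, 0, 0.04], [0.7, -3.2, 0, 0, 0, 0.04], [0.7, -3.2, 0, 0, 0, 0.04], [0.7, -3.2, 0, 0, 0, 0.04], [0.7, -3.2, 0, 0, 0, 0.04]]]}}

```text
time: 22.83
tool_pos: [612.8, 207.4, 139.4]
tool_rot: [-0.001, 0.597, 0.802, -0.001]
force: [0.4, 0.2, -0.2]
gripper_width: 92.1
```

Request:
{"name": "servo_tool", "arguments": {"moves": [[[0.7, -3.2, 0, 0, 0, 0.04], [0.7, -3.2, 0, 0, 0, 0.04], [0.7, -3.2, 0, 0, 0, 0.04], [0.7, -3, 0, 0, 0, 0.04], [0, 0, 0, 0, 0, 0]]]}}

```text
time: 23.25
tool_pos: [642.0, 71.5, 139.9]
tool_rot: [0.002, 0.537, 0.844, -0.004]
force: [-0.2, -2.3, 0.6]
gripper_width: 92.1
```

Request:
{"name": "servo_tool", "arguments": {"moves": [[[0, 0, 0, 0, 0, 0], [0, 0, 0, 0, 0, 0], [0, 0, 0, 0, 0, 0]]]}}

```text
time: 23.5
tool_pos: [640.7, 86.1, 139.9]
tool_rot: [-0.001, 0.53, 0.848, 0.0]
force: [-0.6, -0.0, 0.5]
gripper_width: 92.1
```

```bash
python3 snap.py w22 wrist
```

```text
23.55 [640.8  86.2 140. ] jaw 25.96 tilt [-0.001  0.001 -1.   ] 92.53724685267794 [-1.  -0.7 -0.9] [-0.3   0.7   0.24  1.53 -0.19  0.94  0.45]
```

View pics/w22_wrist.png

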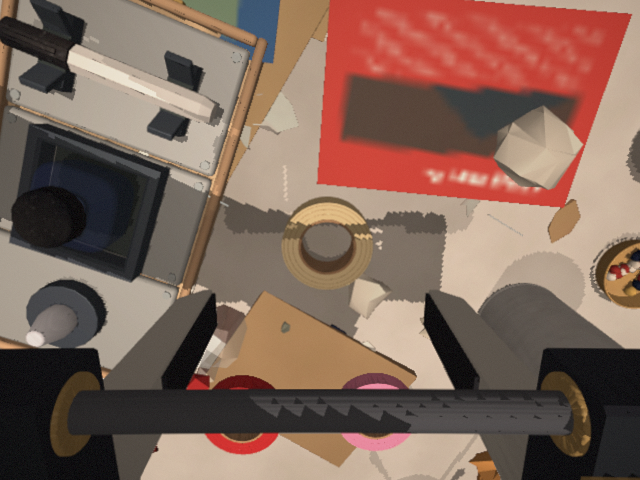

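Run:
```python
from roll import *
from rig import env
tp=env.camera_info('top');sd=env.camera_info('side')
print('cyl top',tri(tp,(308,115),sd,(362,141)),'base front',plane(sd,[(360,198)],0),plane(tp,[(312,153)],0))
k,i=roll('w22_wrist',(270,190,385,300),(12,40,60),(35,255,255),24)
print(k.min(0),k.max(0));P=i['pose']
def proj(p):
    q=np.linalg.inv(P)@np.r_[p,1];return cv2.projectPoints(q[None,:3],np.zeros(3),np.zeros(3),i['mtx'],i['D'])[0].ravel().round(1)
a=np.radians(26);x=np.array([np.cos(a),np.sin(a)]);n=np.array([-x[1],x[0]])
c=np.array([648.4,79.2]);print('near top',proj(np.r_[c-33*n,24]),'far bot',proj(np.r_[c+33*n,0]),proj(np.r_[c-33*x,24]),proj(np.r_[c+33*x,24]))
```

```text
cyl top (array([815.16535274,  82.21525063, 182.80419696]), np.float64(5.0510542907776665)) base front [[798.20865018  61.36997455   0.        ]] [[792.7121952   78.31313414   0.        ]]
24 mec [650.4  79.6] 116.35356140136719 ext [109.93829  109.527466]
0 mec [654.2  72.7] 126.25483703613281 ext [119.29358  118.847786]
[270 190] [384 299]
near top [324.4 290.2] far bot [324.3 196.3] [278.7 248. ] [370.4 247.9]
```

Request:
{"name": "servo_tool", "arguments": {"moves": [[[0.5, -0.4, -3, 0, 0, 0], [0.4, -0.25, -3.5, 0, 0, 0], [0, 0, -3, 0, 0, 0], [0, 0, -2, 0, 0, 0], [0, 0, -0.8, 0, 0, 0]]]}}

```text
time: 23.97
tool_pos: [647.6, 79.1, 13.7]
tool_rot: [-0.003, 0.53, 0.848, -0.002]
force: [-0.9, 0.7, -0.3]
gripper_width: 92.2
```

Request:
{"name": "servo_tool", "arguments": {"moves": [[[0, 0, 0, 0, 0, 0], [0, 0, 0, 0, 0, 0], [0, 0, 0, 0, 0, 0]]]}}

```text
time: 24.22
tool_pos: [652.0, 77.8, 19.5]
tool_rot: [0.001, 0.531, 0.847, 0.001]
force: [0.6, -0.2, 0.7]
gripper_width: 91.9
```

```bash
python3 snap.py w23 wrist
```

```text
24.2667 [652.1  77.7  19.7] jaw 25.82 tilt [ 0.004  0.    -1.   ] 92.59918101153256 [ 0.3  0.3 -0.6] [-0.27  0.86  0.2   1.59 -0.23  0.72  0.49]
```

View pics/w23_wrist.png

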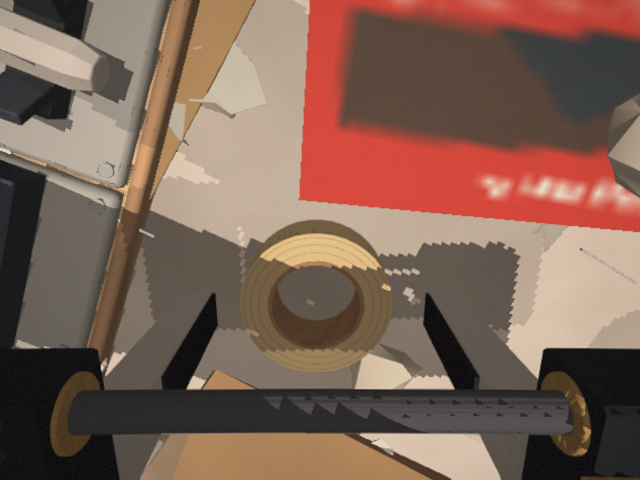

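Run:
```python
from h import *
i=dict(np.load('pics/w23_wrist.npz'))
a=np.radians(25.8);x=np.array([np.cos(a),np.sin(a)]);n=np.array([-x[1],x[0]])
q=lambda uv,z:((plane(i,uv,z)[:,:2]-[652,77.8])@np.c_[x,n]).round(1).tolist()
print('stone',q([(385,345),(418,362),(358,385)],5)); print('roll far bot',q([(316,220)],0),'near top',q([(316,372)],24),'lat',q([(240,300),(392,300)],24))
```

```text
stone [[33.1, -27.2], [50.1, -36.8], [20.3, -50.4]]
roll far bot [[-1.0, 35.6]] near top [[-1.0, -29.4]] lat [[-33.5, 6.4], [31.6, 6.3]]
```

Request:
{"name": "servo_tool", "arguments": {"moves": [[[-0.1, 0.15, -0.7, 0, 0, 0], [0, 0, -0.5, 0, 0, 0], [0, 0, -0.2, 0, 0, 0], [0, 0, 0, 0, 0, 0], [0, 0, 0, 0, 0, 0]]]}}

```text
time: 24.68
tool_pos: [649.4, 78.6, 3.4]
tool_rot: [-0.0, 0.532, 0.847, -0.0]
force: [0.2, -1.1, -0.2]
gripper_width: 92.0
```

Request:
{"name": "servo_tool", "arguments": {"moves": [[[0, 0, 0, 0, 0, 0], [0, 0, 0, 0, 0, 0], [0, 0, 0, 0, 0, 0], [0, 0, 0, 0, 0, 0], [0, 0, 0, 0, 0, 0]]], "grip": 5.5}}

```text
time: 25.1
tool_pos: [649.7, 78.7, 3.8]
tool_rot: [0.0, 0.532, 0.847, 0.0]
force: [0.1, -0.0, -0.1]
gripper_width: 65.9
```

Request:
{"name": "servo_tool", "arguments": {"moves": [[[0, 0, 0, 0, 0, 0], [0, 0, 0, 0, 0, 0]]]}}

```text
time: 25.27
tool_pos: [649.7, 78.7, 3.8]
tool_rot: [0.0, 0.532, 0.847, 0.0]
force: [-0.6, -1.0, 0.6]
gripper_width: 66.4
```

Request:
{"name": "servo_tool", "arguments": {"moves": [[[0, 0, 0.5, 0, 0, 0], [0, 0, 1.5, 0, 0, 0], [0, 0, 3, 0, 0, 0], [0, 0, 3, 0, 0, 0], [0, 0, 3, 0, 0, 0]]]}}

```text
time: 25.68
tool_pos: [649.1, 78.6, 114.7]
tool_rot: [-0.0, 0.532, 0.847, -0.0]
force: [0.6, -0.7, 0.2]
gripper_width: 66.3
```

Request:
{"name": "servo_tool", "arguments": {"moves": [[[0, 0, 0, 0, 0, 0], [0, 0, 0, 0, 0, 0], [0, 0, 0, 0, 0, 0]]]}}

```text
time: 25.93
tool_pos: [648.7, 78.8, 113.1]
tool_rot: [-0.001, 0.531, 0.847, -0.0]
force: [-0.7, 0.3, -1.0]
gripper_width: 66.4
```

```bash
python3 snap.py w24 wrist
```

```text
25.9833 [648.2  78.8 112.2] jaw 25.79 tilt [-0.003 -0.    -1.   ] 66.00597610994268 [-1.1 -0.3 -1.2] [-0.29  0.74  0.24  1.53 -0.2   0.9   0.47]
```

View pics/w24_wrist.png

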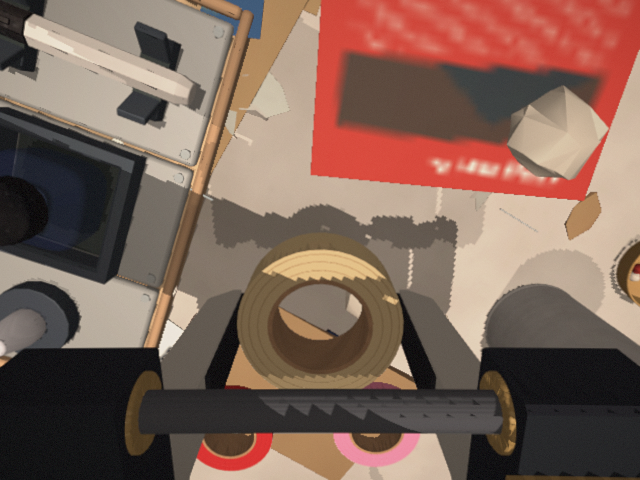

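Request:
{"name": "servo_tool", "arguments": {"moves": [[[-1.6, -1.4, 0, 0, 0, -0.06], [-2.7, -2.3, 0, 0, 0, -0.06], [-2.7, -2.3, 0, 0, 0, -0.06], [-2.7, -2.3, 0, 0, 0, -0.06], [-2.7, -2.3, 0, 0, 0, -0.06]]]}}

```text
time: 26.4
tool_pos: [522.9, -28.0, 112.1]
tool_rot: [-0.001, 0.653, 0.757, -0.001]
force: [-1.1, -0.7, -0.6]
gripper_width: 66.3
```

Request:
{"name": "servo_tool", "arguments": {"moves": [[[-2.2, -1.8, 0, 0, 0, -0.06], [-0.6, -0.5, 0, 0, 0, 0], [0, 0, 0, 0, 0, 0], [0, 0, 0, 0, 0, 0], [0, 0, 0, 0, 0, 0]]]}}

```text
time: 26.82
tool_pos: [498.9, -48.8, 113.1]
tool_rot: [-0.0, 0.674, 0.739, 0.0]
force: [0.3, 0.1, -0.2]
gripper_width: 66.1
```

```bash
python3 snap.py w25 wrist
```

```text
26.8667 [498.9 -48.7 113.2] jaw 5.34 tilt [ 0.     0.001 -1.   ] 66.12985698647206 [-0.4 -1.3  0.2] [-0.16  0.55  0.32  1.98 -0.27  0.66  0.42]
```

View pics/w25_wrist.png

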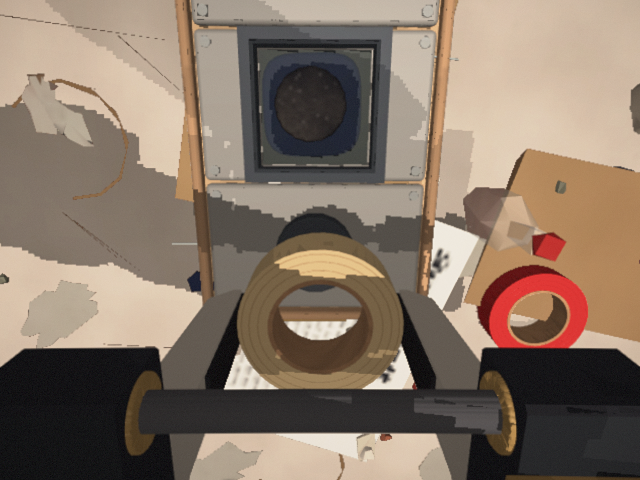

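Request:
{"name": "servo_tool", "arguments": {"moves": [[[-0.25, -0.5, -1.2, 0, 0, 0], [0, 0, -2, 0, 0, 0], [0, 0, -1.2, 0, 0, 0], [0, 0, 0, 0, 0, 0], [0, 0, 0, 0, 0, 0]]]}}

```text
time: 27.28
tool_pos: [495.6, -54.4, 69.1]
tool_rot: [-0.001, 0.674, 0.739, -0.0]
force: [0.4, -0.5, -0.8]
gripper_width: 66.2
```

Request:
{"name": "servo_tool", "arguments": {"moves": [[[0, 0, 0, 0, 0, 0], [0, 0, 0, 0, 0, 0], [0, 0, 0, 0, 0, 0]]]}}

```text
time: 27.53
tool_pos: [495.9, -55.2, 70.4]
tool_rot: [0.001, 0.674, 0.738, 0.001]
force: [0.4, 0.4, -0.8]
gripper_width: 66.0
```

```bash
python3 snap.py w26 wrist;  python3 - <<'E'
from h import *
i=dict(np.load('pics/w26_wrist.npz'));P=i['pose']
from rig import env
s=env.sense();t=s['tool_pos'];c=t[:2]
a=np.radians(5.1);x=np.array([np.cos(a),np.sin(a)]);n=np.array([-x[1],x[0]])
def proj(p):
    q=np.linalg.inv(P)@np.r_[p,1];return cv2.projectPoints(q[None,:3],np.zeros(3),np.zeros(3),i['mtx'],i['D'])[0].ravel().round(1)
for d in(-3,0,3):
  cc=c+d*n
  print(d,'tip',proj(np.r_[cc,58]),'tipnear',proj(np.r_[cc-6*n,58]),'seatfar',proj(np.r_[cc+26*n,28]),'platefar',proj(np.r_[cc+44*n,14]),'L/R',proj(np.r_[cc-71*x,14]),proj(np.r_[cc+71*x,14]),'roll far bot',proj(np.r_[cc+33*n,t[2]-3.8]))
im=cv2.imread('pics/w26_wrist.png');cv2.imwrite('pics/w26c.png',im[150:430,150:500].repeat(2,0).repeat(2,1))
E
```

```text
27.5833 [495.7 -55.2  70.3] jaw 5.18 tilt [ 0.001  0.    -1.   ] 66.1467639332829 [ 0.3 -0.2  0.6] [-0.12  0.61  0.28  2.02 -0.31  0.55  0.47]
-3 tip [318.1 303. ] tipnear [318.1 314.4] seatfar [318.2 232.9] platefar [318.3 194. ] L/R [194.8 269.4] [441.5 269.6] roll far bot [318.1 242. ]
0 tip [318.1 297.2] tipnear [318.1 308.7] seatfar [318.2 227.4] platefar [318.3 188.6] L/R [194.4 264.5] [442.  264.7] roll far bot [318.1 235.4]
3 tip [318.1 291.4] tipnear [318.1 303. ] seatfar [318.2 221.8] platefar [318.3 183.1] L/R [193.9 259.6] [442.4 259.8] roll far bot [318.1 228.7]
```

View pics/w26c.png

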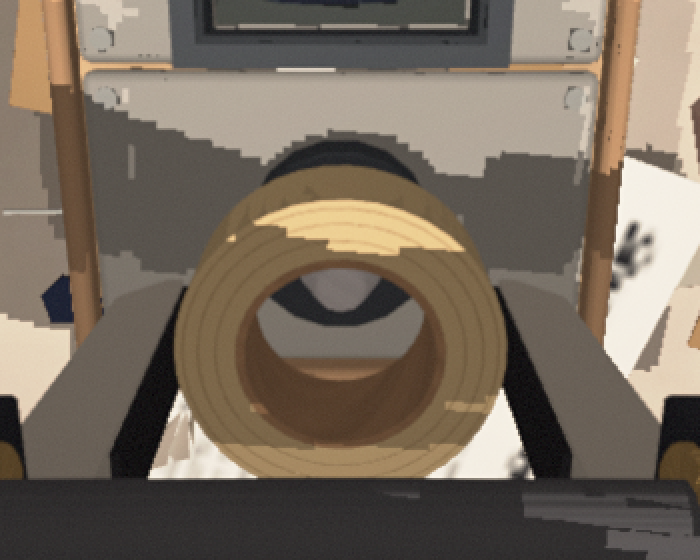

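Request:
{"name": "servo_tool", "arguments": {"moves": [[[0, 0.1, -1, 0, 0, 0], [0, 0, -1.2, 0, 0, 0], [0, 0, -0.8, 0, 0, 0], [0, 0, 0, 0, 0, 0], [0, 0, 0, 0, 0, 0]]]}}

```text
time: 28.0
tool_pos: [494.6, -54.3, 39.1]
tool_rot: [-0.001, 0.675, 0.738, -0.0]
force: [0.4, 0.4, -0.2]
gripper_width: 66.3
```

Request:
{"name": "servo_tool", "arguments": {"moves": [[[0, 0, 0, 0, 0, 0], [0, 0, 0, 0, 0, 0]]]}}

```text
time: 28.17
tool_pos: [495.4, -54.4, 40.0]
tool_rot: [0.0, 0.675, 0.738, 0.0]
force: [0.0, 0.3, -0.5]
gripper_width: 66.6
```

```bash
python3 snap.py w27 wrist
```

```text
28.2167 [495.4 -54.4  40. ] jaw 5.15 tilt [ 0.001 -0.    -1.   ] 65.99024180352065 [ 0.8 -0.1  0.2] [-0.1   0.67  0.25  2.04 -0.34  0.47  0.49]
```

View pics/w27_wrist.png

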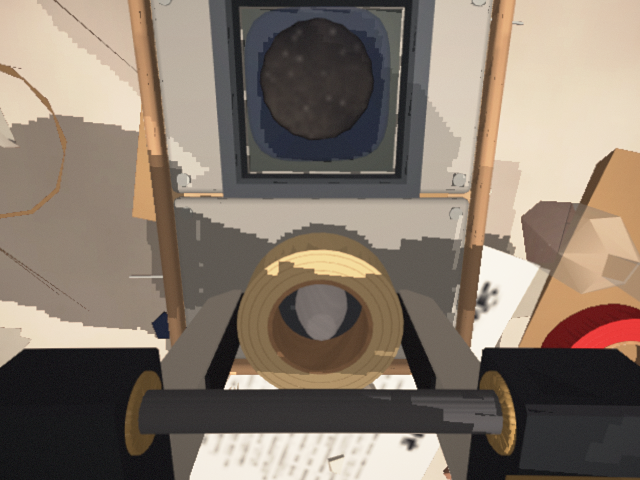

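Request:
{"name": "servo_tool", "arguments": {"moves": [[[0, 0, -0.5, 0, 0, 0], [0, 0, -0.25, 0, 0, 0], [0, 0, 0, 0, 0, 0], [0, 0, 0, 0, 0, 0]]]}}

```text
time: 28.55
tool_pos: [494.9, -54.3, 32.0]
tool_rot: [-0.0, 0.675, 0.738, -0.0]
force: [1.0, -0.6, -0.7]
gripper_width: 65.6
```

Request:
{"name": "servo_tool", "arguments": {"moves": [[[0, 0, 0, 0, 0, 0], [0, 0, 0, 0, 0, 0], [0, 0, 0, 0, 0, 0], [0, 0, 0, 0, 0, 0], [0, 0, 0, 0, 0, 0]]], "grip": 9.2}}

```text
time: 28.97
tool_pos: [495.1, -54.4, 32.2]
tool_rot: [0.0, 0.675, 0.738, 0.0]
force: [0.1, -0.6, -0.3]
gripper_width: 90.9
```

Request:
{"name": "servo_tool", "arguments": {"moves": [[[0, 0, 1, 0, 0, 0], [0, 0, 2.5, 0, 0, 0], [0, 0, 3.5, 0, 0, 0], [0, 0, 3.5, 0, 0, 0], [0, 0, 3, 0, 0, 0]]]}}

```text
time: 29.38
tool_pos: [495.1, -54.6, 169.9]
tool_rot: [0.001, 0.675, 0.738, 0.0]
force: [1.2, 0.0, -0.2]
gripper_width: 91.9
```

Request:
{"name": "servo_tool", "arguments": {"moves": [[[0, -3, 1, 0, 0, 0], [0, -3.5, 1, 0, 0, 0], [0, -3.5, 0, 0, 0, 0], [0, -3.5, 0, 0, 0, 0], [0, -3.5, 0, 0, 0, 0]]]}}

```text
time: 29.8
tool_pos: [494.9, -225.8, 188.4]
tool_rot: [0.001, 0.674, 0.738, 0.0]
force: [1.4, 0.3, 0.2]
gripper_width: 91.8
```

Request:
{"name": "servo_tool", "arguments": {"moves": [[[0, 0, 0, 0, 0, 0], [0, 0, 0, 0, 0, 0], [0, 0, 0, 0, 0, 0]]]}}

```text
time: 30.05
tool_pos: [494.9, -223.5, 187.4]
tool_rot: [-0.0, 0.675, 0.738, 0.0]
force: [-0.4, 1.4, -0.3]
gripper_width: 91.8
```

```bash
python3 snap.py w28 wrist side top
```

```text
30.2 [ 495.4 -222.3  187.2] jaw 5.34 tilt [-0.     0.001 -1.   ] 91.92029008407518 [ 0.5 -1.   0.1] [ 0.13  0.5   0.37  1.79 -0.23  0.9   0.7 ]
```

View pics/w28_side.png

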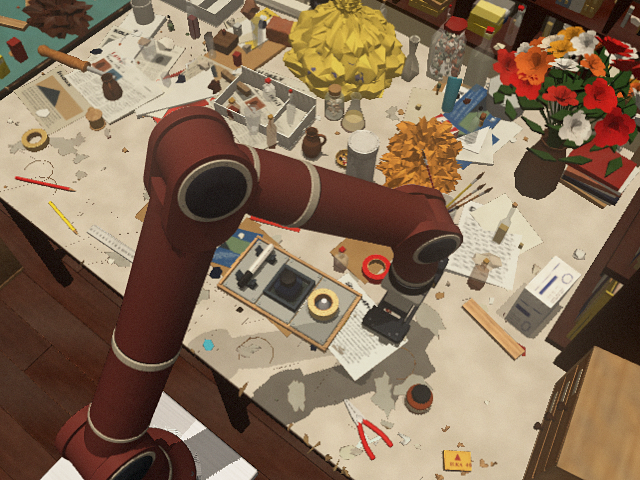

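View pics/w28_wrist.png

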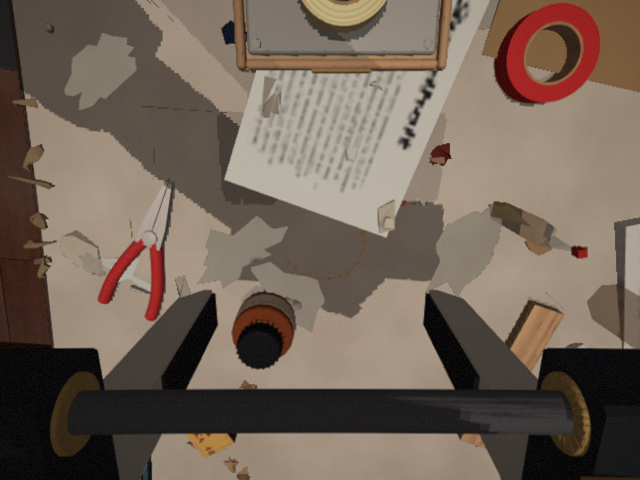

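View pics/w28_top.png

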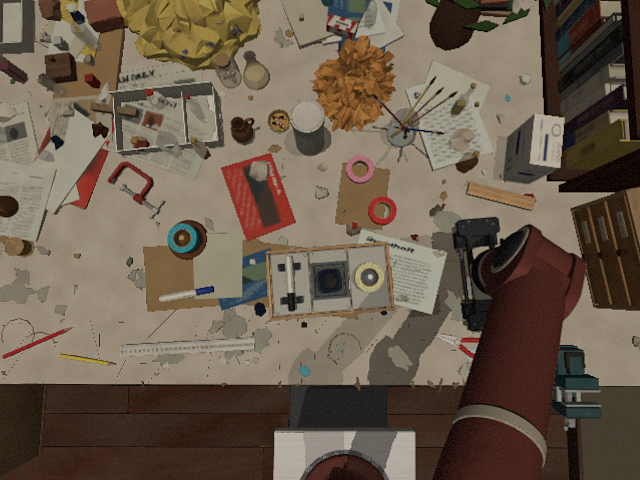

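Run:
```python
import cv2,numpy as np
t=cv2.imread('pics/w28_top.png')
cv2.imwrite('pics/fin.png',cv2.resize(t[210:330,150:400],None,fx=3.2,fy=3.2,interpolation=2))
from roll import *
roll('w28_top',(345,255,395,300),(18,50,90),(34,255,255),52)
roll('w28_top',(160,215,215,265),(82,80,40),(105,255,255),50)
```

```text
52 mec [493.  -57.1] 74.40470123291016 ext [66.78296 73.76582]
28 mec [493.6 -59.3] 76.12504577636719 ext [68.32709 75.47139]
50 mec [579.9 364.6] 70.95146179199219 ext [63.492737 68.101105]
26 mec [582.5 372.1] 72.58879089355469 ext [64.957886 69.67267 ]
```

View pics/fin.png

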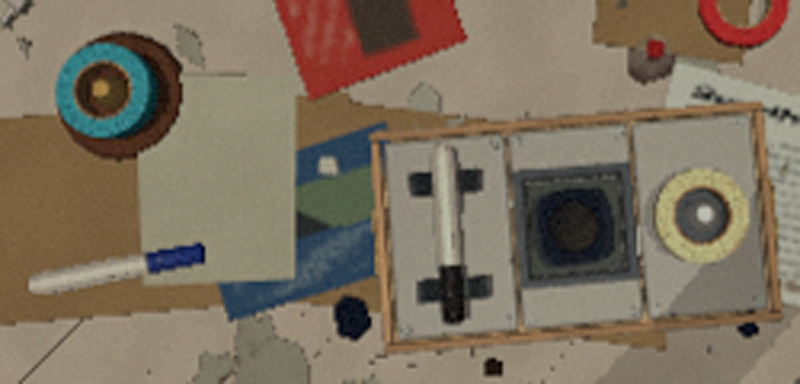

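```bash
python3 -c "
from rig import env
print(env.job_done())"
```

```text
the job is handed in; nothing more can be done
None
```

The caddy is packed and handed in at about 30 s of the 93 s allowed; no verdict was reported.

**What I did, in this order:**
1. The ink pot went upright into the square well.
2. The black-capped marker went into the cradle.
3. The cyan tape moved from the spindle to the wooden stand.
4. The masking tape went onto the spindle.

**Last checks:**
- **Views:** The final top view shows all four in place, with both posts central in the roll holes. The blue-capped marker and varnish pot were not touched.
- **Marker:** It lies about 1–2 mm off the middle of the cradle.
- **Forces:** Contact forces at the end of each move stayed under about 3 N.

**Disagreements:**
- **Camera offset:** The wrist camera read about 2–5 mm off the fixed cameras along its viewing direction. I placed things using views of each object relative to its target.
- **Roll sizes:** My final top-view circle fit gave oversized rolls: 74 mm for the masking tape and 71 mm for the cyan, against 66 mm. I did not trust it and judged the seating by eye and by the release heights.

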